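# Stand the photo-strip frame back up on its easel leg

### The job

The narrow photo-strip frame is lying on its face beside the granite slab. Unfold the easel leg on its back as far as it goes, then stand the frame up on the slab midway between the key bowl and the ceramic cat, leaning back on its leg with its face squarely to the room (away from the robot). Set it down without dropping it and leave the other things where they are.

Things in the scene. Friction and masses are not known exactly. Their poses are not given: they have to be found in the camera images.
- frame_center (a point): Centre of the loose photo-strip frame (about 0.24 kg, dark wood rails, grey back), 164 mm long (its height when standing), 62 wide, 16 thick; mid-thickness. x towards its top edge, y across, z out of its back. Starts face down on the console (height 0) left or right of the slab: z up, top roughly away from the robot. Rails flush with the back plane, back board 1 mm lower.
- frame_base (a point): Middle of the frame's bottom edge on the back side: 82 mm from frame_center against x and 8 mm along z. The frame stands on this edge and on the foot of its leg. Same axes as frame_center.
- leg_hinge (a point): Middle of the hinge of the easel leg, on the frame's back plane, 110 mm above the bottom edge along the frame (28 mm from frame_center towards the top); the hinge axis runs along the frame's y.
- leg_foot (a point): Free end of the easel leg, middle of the edge facing the back board. The leg is a wooden bar 110 mm long from hinge to foot, 24 wide, 5 thick (all on the outer side of this point), along the middle of the frame's back; folded, its foot is flush with the frame's bottom edge. x runs from foot to hinge, z out of its outer face.
- leg (a joint): Opening of the easel leg in rad: 0 folded flat on the back, 0.524 fully unfolded at its stop; starts up to 0.10 ajar. The foot swings away from the back about the hinge, which is stiff (0.03 N m) and stays where left. Standing on the open leg, the frame leans back 0.26 rad, its foot on the slab 57 mm behind frame_base.
- slab: Fixed granite slab on the console, 300 mm (x) by 420 mm (y), 20 mm thick. Origin at the centre of its underside; x points to the room side (away from the robot), y along its long side.
- slab_room_edge (a point): Middle of the slab's top long edge on the room side, 150 mm along the slab's x from its centre. Axes as the slab's.
- bowl: Round teak key bowl, 120 mm across the rim, 45 mm high, with keys inside, near one end of the slab (left or right). Origin at the centre of its underside. Leave it where it is.
- cat: Sitting white ceramic cat, about 70 mm across and 131 mm high, near the other end of the slab. Origin at the centre of its underside. Leave it where it is.
- case_a: Aluminium sunglasses case, 56 by 156 by 36 mm high, long side along its y, on the slab's robot side. Origin at the centre of its underside. Bystander.
- case_b: The second sunglasses case, same as the first.
- remote: White plastic garage remote, 36 by 62 by 14 mm, on the slab's room side. Origin at the centre of its underside. Bystander.
- carabiner: Steel carabiner lying flat, 85 by 40 by 9 mm, on the slab's room side. Origin on its underside, amid its loop. Bystander.
- brush: Wooden clothes brush, 150 by 46 by 38 mm high, on the console on the other side of the slab from the frame. Origin at the centre of its underside. Bystander.

How it is judged:
By the outcome, as a careful person would: the job done as asked, in the order asked, and still so for the second after the job is handed in, with the robot touching nothing.
It also fails if it takes over 53 s, if anything falls off the work surface, if the arm or the gripper's body presses on something with over 40 N, if the wrist force passes 120 N, or if a joint passes its speed limit or range.

### The arm

A 6-joint arm with a two-finger parallel gripper is mounted at the origin on the work surface. World frame = base frame: x ahead of the robot, y to its left, z up, the work surface at z = 0. Lengths are in mm, angles in rad, forces in N, time in s.
With the tool pointing down it reaches from about 275 to 850 mm from the base axis. Payload 5.2 kg.
Tool frame: the origin (TCP) lies on the centre line of the jaws, within the pads' length; the fingertips stand 19 mm ahead of it and the grasp point (between the pads) is the TCP (manip.finger_overhang is the distance from the TCP to the fingertips, in mm); z points along the fingers, y is the line along which they close (so a half turn about z gives the same grasp; the last joint's range is limited). The gripper opens to 85 mm and grips with 20 to 120 N. Pads are 22 mm wide; open, the fingers measure 114 mm over their backs; the gripper's body (76 mm by 85 mm) begins 54 mm behind the grasp point. The pads swing forward as they close: fully open they stand 13 mm farther back than shut.
Start: joints at [1.104, 0.259, 1.535, -0, 1.348, -0.203], TCP at [143.391, 530.984, 250.31] pointing down, gripper open.
Joint ranges: [-3.14, 3.14], [-0.91, 2.08], [0.19, 2.58], [-1.22, 4.36], [0.22, 2.71], [-3.12, 3.12]. Speed limits (rad/s): [2.57, 2.57, 3.14, 3.14, 3.14, 3.14].

### API

Orientations are given as a 3x3 rotation matrix whose columns are the frame's x, y, z axes.
In Python, from cell import manip, imaging gives the robot as it stands.
- The arm moves only by the tool servo_tool, never from a script. Its argument "motion" is a list that holds one entry, the list of rows, each a list of 5 numbers: the shift along the tool's x, y, z in cm, then the turn about the tool's z in degrees, then the finger opening in cm, from 0 to 8.54. In form: [[[dx, dy, dz, twist, gripper], ...]]. A call has 1 to 8 rows; each row shifts and turns the commanded pose from where the row before left it, along the tool's axes as they then stand; what a row does not reach is not made up. A row lasts 1/10 s, in which the tool goes at most 50 mm and 8.59 degrees, less where a joint would pass 70% of its speed; a pose out of reach is approached as far as the arm can. A call is refused whole if a number of a shift passes 5 or a number of a turn 8.59, either way. A call with a gripper value outside its range is refused whole. The fingers move at their own pace and stop on an object; the grip force is fixed at half the most. Time passes only in rows, so rows that do not move let the fingers close. It gives the time, the measured TCP pose, the force, the opening and the grip force at its end, in the units of the state.
- manip.observe(): the state, without advancing time (a new reading comes with each control period).
- imaging.get_image(name): name is "side" or "top" or "wrist"; returns a dict with "frame" (420x560x3 uint8, red, green, blue), "range_z" (420x560 float32, mm along the optical axis (not along the pixel's ray), 0 where there is no reading), "fx", "fy", "cx", "cy" (pixels), "pose" (4x4, takes a point from camera to world coordinates); the wrist camera has in their place "mount" (4x4, takes a point from camera to tool coordinates, whose origin is the TCP and whose axes are the flange's). Camera axes: x right, y down, z forward; pixel columns grow to the right and rows downward; lengths in mm; the calibration is good to about 2 mm. A picture is of the moment at which its call begins: read the wrist's pose just before it.
- manip.finish_job(): hands the job in; it is judged then, once.
The state is a dict: "time": time; "joints": joint angles; "qvel": joint speeds; "effort": joint torques, N m; "eef_pos": TCP position; "orientation": TCP orientation; "wrist_force": force on the tool from outside, world axes, zero at the start; "ft_torque": the same for the moment, N m; "opening": opening from 0.0 (shut) to 1.0 (fully open); "grip_force": force on a finger pad.
Only numpy, scipy, OpenCV 4.12 (cv2) and the standard library are available. Lean on these libraries where they do the work, as an engineer would, in place of code of your own. Each camera call takes 0.05 s, during which the arm holds its last target. There are 200 camera calls.

## Working session

There is one attempt and no reset: what is moved stays moved. The work goes in short steps, Python scripts to look and compute and a tool call to move; the robot and the scene stay as the last step left them, time stands still between calls to the robot, and variables do not carry over. Pictures are saved under pics/ and viewed, at most 12 in all, crops included, and the job is handed in when it is done.

Besides the shell and the picture viewer there is one more tool, called after "Request:" by a JSON object that holds its "api" and its "payload". servo_tool: Moves the arm, as the interface text tells. Its arguments: {"type":"object","properties":{"motion":{"type":"array","items":{"type":"array","items":{"type":"array","items":{"type":"number"}}}}},"required":["motion"]}

```bash
ls; mkdir -p pics; cat > h.py <<'E'
import numpy as np, cv2
from cell import manip, imaging
np.set_printoptions(precision=3,suppress=True)
def grab(n):
    s=manip.observe(); d=imaging.get_image(n)
    if 'pose' in d: T=np.array(d['pose'])
    else:
        W=np.eye(4); W[:3,:3]=np.array(s['orientation']); W[:3,3]=s['eef_pos']; T=W@np.array(d['mount'])
    return d,T
def save(d,f): cv2.imwrite('pics/'+f,d['frame'][:,:,::-1])
def cloud(d,T):
    z=d['range_z']; v,u=np.mgrid[:z.shape[0],:z.shape[1]]
    P=np.stack([(u-d['cx'])/d['fx']*z,(v-d['cy'])/d['fy']*z,z],-1)
    return P@T[:3,:3].T+T[:3,3]
def onplane(d,T,u,v,h):
    r=T[:3,:3]@np.array([(u-d['cx'])/d['fx'],(v-d['cy'])/d['fy'],1]); return T[:3,3]+r*(h-T[2,3])/r[2]
E
python3 - <<'E'
from h import *
for n in('top','side'):
    d,T=grab(n); save(d,n+'0.png'); np.savez(n+'0.npz',T=T,**{k:d[k] for k in('frame','range_z','fx','fy','cx','cy')}); print(n,d['fx'],d['cx'],d['cy'],T)
s=manip.observe(); print(s)
E
```

```text
pics
top 417.5301070149573 279.1683627892339 209.3755079614196 [[  -0.025   -0.99     0.136  429.883]
 [  -1.       0.023   -0.011   -0.077]
 [   0.008   -0.136   -0.991 1063.749]
 [   0.       0.       0.       1.   ]]
side 541.9706003178783 278.6438181748581 213.54997696138236 [[   0.996   -0.046    0.076  464.043]
 [  -0.088   -0.625    0.776 -910.645]
 [   0.012   -0.779   -0.626  796.639]
 [   0.       0.       0.       1.   ]]
{'time': 0.1, 'joints': array([ 1.104,  0.259,  1.536, -0.   ,  1.348, -0.203]), 'qvel': array([-0.   , -0.002, -0.004,  0.001, -0.002, -0.001]), 'effort': array([  0.003, -44.697, -29.125,  -0.   ,   0.006,  -0.   ]), 'eef_pos': array([143.163, 530.576, 249.553]), 'orientation': array([[-0.965,  0.261, -0.001],
       [ 0.261,  0.965, -0.002],
       [ 0.   , -0.002, -1.   ]]), 'wrist_force': array([-0.371, -0.188, -0.653]), 'ft_torque': array([ 0.032, -0.003,  0.018]), 'grip_force': 0.0, 'opening': 0.9988112468333787}
```

View pics/top0.png

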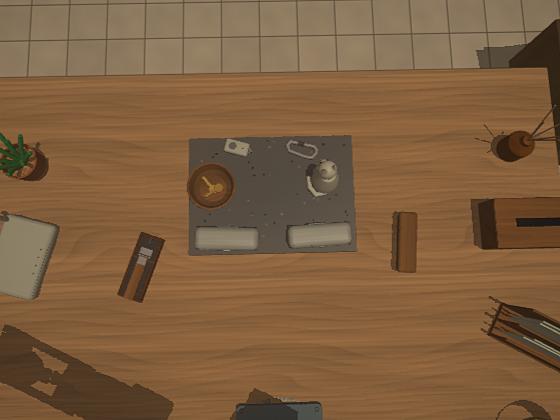

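View pics/side0.png

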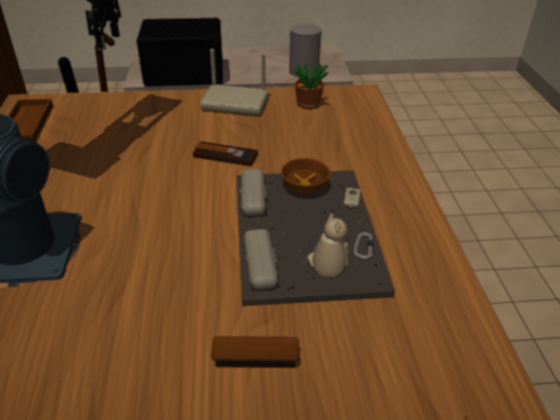

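The top view shows the slab at columns 189–356 and rows 136–254, and the frame at (142,267) to its left. The bowl is at (211,187), the cat at (323,178), the cases at row 237, and the remote and carabiner at row 148. Now I'll measure them.

```bash
python3 - <<'E'
from h import *
d=dict(np.load('top0.npz')); T=d['T']; C=cloud(d,T); rgb=d['frame'].astype(int); hsv=cv2.cvtColor(d['frame'],cv2.COLOR_RGB2HSV)
def rect(m,name,box):
    u0,u1,v0,v1=box; mm=np.zeros(m.shape,np.uint8); mm[v0:v1,u0:u1]=m[v0:v1,u0:u1]
    c=max(cv2.findContours(mm,cv2.RETR_EXTERNAL,cv2.CHAIN_APPROX_NONE)[0],key=cv2.contourArea)
    k=np.zeros_like(mm); cv2.drawContours(k,[c],-1,1,-1); P=C[k>0]; P=P[P[:,2]>-50]
    h=np.median(P[:,2]); hh=np.percentile(P[:,2],97)
    W=np.array([onplane(d,T,p[0][0],p[0][1],h)[:2] for p in c],np.float32)
    r=cv2.minAreaRect(W); print(name,'h',h,hh,'c',np.array(r[0]),'size',np.array(r[1]),'ang',r[2],'mean',P[:,:2].mean(0)); return r
Z=C[...,2]
print('table z',np.median(Z[300:330,250:300]))
rect((Z>10),'frame(Z)',(105,180,220,315))
print('slab h',np.median(Z[190:215,250:290]))
rect((Z>12),'slab',(170,375,120,270))
for n,b in dict(bowl=(180,240,155,215),cat=(300,350,150,202),caseR=(280,358,215,254),caseL=(190,265,215,254),remote=(215,255,135,160),carab=(280,322,136,162)).items():
    rect(Z>(24 if n in('remote','carab') else 32),n,b)
# table far edge
col=C[:,270]; print('edge', col[70:90:2])
im=d['frame'][215:315,95:195]; cv2.imwrite('pics/frame0.png',cv2.resize(im,None,fx=6,fy=6,interpolation=cv2.INTER_CUBIC)[:,:,::-1])
E
```

```text
table z -0.6826549977540708
frame(Z) h 16.119544351530635 23.855514747800783 c [437.895 335.444] size [ 66.308 164.164] ang 70.36968994140625 mean [437.473 333.344]
slab h 19.70280158280275
slab h 20.81574597027452 77.80758305275606 c [612.887   9.309] size [423.379 301.314] ang 89.82867431640625 mean [608.601   7.911]
bowl h 39.35860262532913 66.6826560048815 c [634.965 157.229] size [119.883 119.23 ] ang 88.70346069335938 mean [632.136 155.539]
cat h 89.90802069752885 142.91286720265907 c [ 634.676 -120.005] size [67.698 89.609] ang 47.7032470703125 mean [ 634.097 -117.901]
caseR h 53.86343043263241 58.267033941528766 c [ 504.496 -107.331] size [ 59.564 154.02 ] ang 2.7384417057037354 mean [ 504.274 -106.666]
caseL h 53.96847808187749 58.59615835760421 c [501.785 118.932] size [154.536  57.999] ang 88.610595703125 mean [500.977 117.054]
remote h 33.22723358253904 37.380364551654594 c [731.34  89.75] size [68.72  38.434] ang 73.3617172241211 mean [732.102  91.639]
carab h 26.102023623449895 31.728069619237964 c [727.319 -72.44 ] size [83.35  39.328] ang 72.9642562866211 mean [726.066 -73.767]
edge [[1327.716    6.428 -753.474]
 [1317.062    6.631 -751.586]
 [ 943.604    3.973    0.948]
 [ 938.394    4.099   -0.027]
 [ 932.741    4.221   -0.07 ]
 [ 926.33     4.337    1.525]
 [ 921.491    4.466   -0.229]
 [ 917.979    4.609   -4.913]
 [ 908.086    4.689    4.445]
 [ 905.106    4.837   -1.452]]
```

View pics/frame0.png

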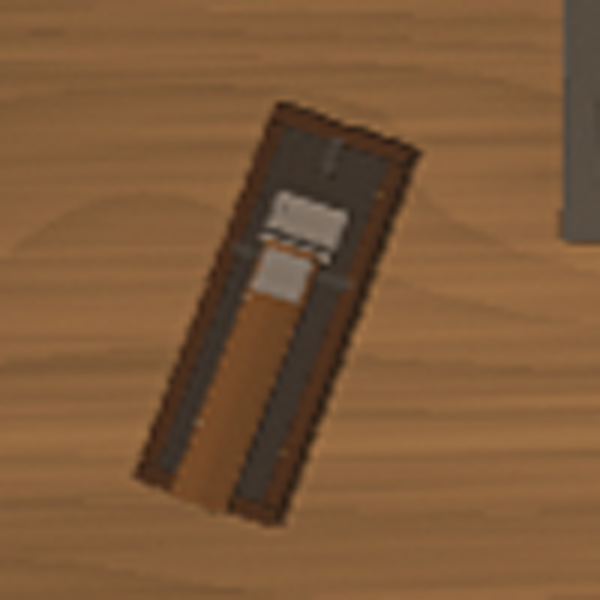

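The frame centre is about (438,335) with a yaw of about -20°, and the leg's foot end is near the robot. The bowl is at (635,157) and the cat at (634,-118). I'm moving above the leg for a close look.

Request:
{"api": "servo_tool", "payload": {"motion": [[[-4.1, -1.53, 0, 0, 4.5], [-4.1, -1.53, 0, 0, 4.5], [-4.1, -1.53, 0, 0, 4.5], [-4.1, -1.53, 0, 0, 4.5], [-4.1, -1.53, 0, 0, 4.5], [-4.1, -1.53, 0, 0, 4.5], [-4.1, -1.53, 0, 0, 4.5], [0, 0, 0, 5, 4.5]]]}}

```text
time: 0.9
eef_pos: [396.7, 349.5, 249.8]
orientation: [[-0.937, 0.35, 0.001], [0.35, 0.937, -0.002], [-0.002, -0.001, -1.0]]
wrist_force: [-0.7, 0.0, -0.4]
opening: 0.526
grip_force: 0.0
```

```bash
python3 - <<'E'
from h import *
print(manip.finger_overhang)
s=manip.observe(); print(s['eef_pos'],s['orientation'],s['opening'])
d,T=grab('wrist'); save(d,'w1.png'); C=cloud(d,T); np.savez('w1.npz',C=C,T=T,frame=d['frame'])
Z=C[...,2]; m=((Z>10)&(Z<40)&(np.abs(C[...,0]-437)<110)&(np.abs(C[...,1]-334)<90)).astype(np.uint8)
c=max(cv2.findContours(m,cv2.RETR_EXTERNAL,cv2.CHAIN_APPROX_NONE)[0],key=cv2.contourArea)
W=np.array([onplane(d,T,*p[0],16)[:2] for p in c],np.float32); r=cv2.minAreaRect(W); print(r)
a=np.radians(-20); cc=np.array(r[0]); P=C[m>0]; q=P[:,:2]-cc; lx=q@[np.cos(a),np.sin(a)]; ly=q@[-np.sin(a),np.cos(a)]
for x in range(-80,85,10):
    s1=(abs(lx-x)<5); print(x,[round(float(np.median(P[s1&(abs(ly-y)<4),2])),1) for y in(-27,-18,-6,0,6,18,27)])
E
```

```text
19.0
[396.71  349.507 249.762] [[-0.937  0.35   0.001]
 [ 0.35   0.937 -0.002]
 [-0.002 -0.001 -1.   ]] 0.5261939849082794
((436.0546569824219, 335.6727600097656), (61.806697845458984, 164.29977416992188), 70.13365936279297)
-80 [16.3, 16.3, 22.5, 22.3, 22.4, 16.3, 16.2]
-70 [16.3, 15.6, 22.8, 22.7, 22.8, 15.5, 16.1]
-60 [16.3, 15.5, 22.7, 22.6, 22.7, 15.5, 16.5]
-50 [16.4, 15.6, 22.7, 22.5, 22.5, 15.5, 16.3]
-40 [16.2, 15.5, 22.4, 22.2, 22.3, 15.5, 16.6]
-30 [16.1, 15.6, 22.1, 22.2, 22.3, 15.4, 16.6]
-20 [16.4, 15.5, 22.1, 22.3, 21.9, 15.6, 16.2]
-10 [16.3, 15.3, 22.1, 22.1, 22.0, 15.5, 16.4]
0 [16.4, 15.5, 21.9, 21.9, 21.6, 15.6, 16.8]
10 [16.4, 15.4, 22.1, 22.2, 22.2, 15.5, 16.2]
20 [16.4, 16.3, 22.3, 22.3, 22.3, 16.2, 16.5]
30 [16.4, 15.5, 19.0, 19.4, 19.1, 15.4, 16.3]
40 [16.4, 15.7, 16.5, 16.3, 16.6, 15.6, 16.5]
50 [16.1, 15.7, 15.8, 15.8, 15.6, 15.5, 16.3]
60 [16.4, 15.5, 15.5, 15.6, 15.5, 15.4, 16.5]
70 [16.3, 15.6, 15.4, 16.0, 15.4, 15.7, 16.1]
80 [16.4, 16.4, 16.1, 16.5, 16.5, 16.3, 16.3]
```

View pics/w1.png

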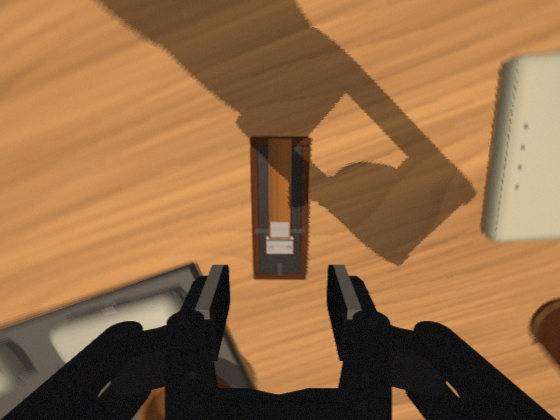

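The close view gives the frame as 61.8×164.3 mm, centred at (436.1,335.7) with a yaw of -19.9°. The leg is nearly shut, with its top at z≈21–22. In the wrist picture the leg runs from (280,140) to (280,235). Next I descend to grip the sides of the leg.

Request:
{"api": "servo_tool", "payload": {"motion": [[[0.53, 0.03, 4, 0, 3.2], [0, 0, 4.5, 0, 3.2], [0, 0, 4.5, 0, 3.2], [0, 0, 4.5, 0, 3.2], [0, 0, 3, 0, 3.2], [0, 0, 0.4, 0, 3.2], [0, 0, 0, 0, 3.2]]]}}

```text
time: 1.65
eef_pos: [386.9, 354.9, 40.9]
orientation: [[-0.939, 0.343, -0.002], [0.343, 0.939, -0.001], [0.001, -0.002, -1.0]]
wrist_force: [-0.0, -0.1, 0.5]
opening: 0.374
grip_force: 0.0
```

```bash
python3 - <<'E'
from h import *
s=manip.observe(); print(s['eef_pos'],s['opening'],s['wrist_force'])
d,T=grab('wrist'); save(d,'w2.png')
C=cloud(d,T); z=C[...,2]
# fingers: nearby points, local coords in tool frame
R=np.array(s['orientation']); L=(C-s['eef_pos'])@R
m=(abs(L[...,1])<32)&(abs(L[...,0])<14)&(L[...,2]>5)&(L[...,2]<30)
h,e=np.histogram(L[m][:,2],bins=np.arange(5,30,1)); print(list(zip(e,h)))
E
```

```text
[386.863 354.942  40.889] 0.37368789885031056 [-0.045 -0.064  0.451]
[(np.int64(5), np.int64(88)), (np.int64(6), np.int64(109)), (np.int64(7), np.int64(75)), (np.int64(8), np.int64(78)), (np.int64(9), np.int64(90)), (np.int64(10), np.int64(79)), (np.int64(11), np.int64(64)), (np.int64(12), np.int64(50)), (np.int64(13), np.int64(39)), (np.int64(14), np.int64(41)), (np.int64(15), np.int64(24)), (np.int64(16), np.int64(43)), (np.int64(17), np.int64(653)), (np.int64(18), np.int64(1628)), (np.int64(19), np.int64(373)), (np.int64(20), np.int64(8)), (np.int64(21), np.int64(0)), (np.int64(22), np.int64(3)), (np.int64(23), np.int64(130)), (np.int64(24), np.int64(714)), (np.int64(25), np.int64(985)), (np.int64(26), np.int64(214)), (np.int64(27), np.int64(8)), (np.int64(28), np.int64(0))]
```

View pics/w2.png

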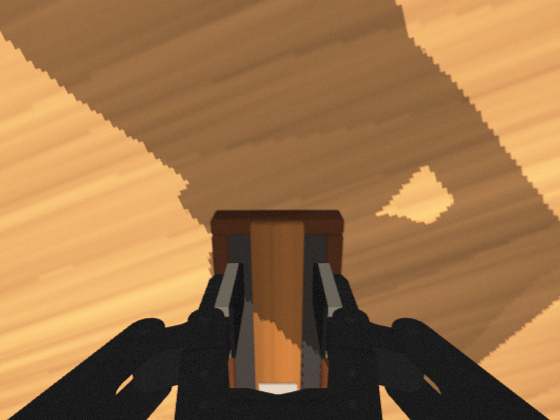

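The fingers straddle the leg (image columns 215–345, foot at row 215). I lower 4 mm and close.

Request:
{"api": "servo_tool", "payload": {"motion": [[[0, -0.12, 0.2, 0, 3.0], [0, 0, 0.2, 0, 2.8], [0, 0, 0, 0, 2.4], [0, 0, 0, 0, 2.0], [0, 0, 0, 0, 1.8], [0, 0, 0, 0, 1.8], [0, 0, 0, 0, 1.8]]]}}

```text
time: 2.4
eef_pos: [387.7, 354.0, 37.7]
orientation: [[-0.939, 0.344, 0.001], [0.344, 0.939, 0.001], [-0.001, 0.001, -1.0]]
wrist_force: [1.0, 0.5, 3.1]
opening: 0.244
grip_force: 59.1
```

Request:
{"api": "servo_tool", "payload": {"motion": [[[0, 0, -0.5, 0, 1.8], [0, 0, -1, 0, 1.8], [0, 0, -1, 0, 1.8], [0, 0, -1.5, 0, 1.8], [0, 0, -1.5, 0, 1.8], [0, 0, -1.5, 0, 1.8], [0, 0, 0, 0, 1.8], [0, 0, 0, 0, 1.8]]]}}

```text
time: 3.2
eef_pos: [387.2, 353.7, 107.6]
orientation: [[-0.939, 0.344, 0.001], [0.344, 0.939, 0.0], [-0.0, 0.0, -1.0]]
wrist_force: [0.1, -0.5, -2.2]
opening: 0.237
grip_force: 59.3
```

```bash
python3 - <<'E'
from h import *
d,T=grab('side'); C=cloud(d,T)
import cv2
im=d['frame'][100:260,130:330]; cv2.imwrite('pics/s3.png',cv2.resize(im,None,fx=3.5,fy=3.5)[:,:,::-1])
s=manip.observe(); print(s['eef_pos'],s['wrist_force'],s['ft_torque'])
E
```

```text
[386.801 353.5   106.995] [-0.571  0.614 -2.506] [ 0.04   0.117 -0.016]
```

View pics/s3.png

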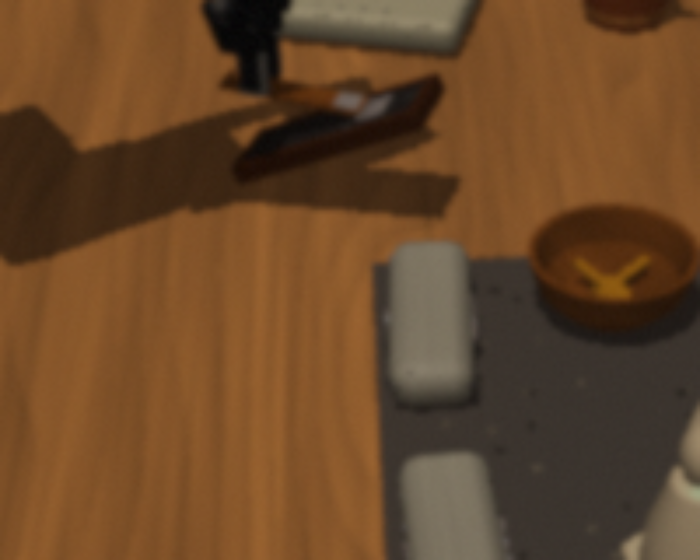

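The side picture shows the leg held level at (330,100) and the frame hanging about 0.5 rad open beneath it, with its bottom edge at (240,170). The tool can't tilt, so I'll pivot the frame up by pushing its bottom edge against the slab's room-side face. First I lift, square the yaw and measure the hang.

Request:
{"api": "servo_tool", "payload": {"motion": [[[0, 0, -1.6, -5, 1.8], [0, 0, -1.6, -5, 1.8], [0, 0, -1.6, -5, 1.8], [0, 0, -1.6, -4.9, 1.8], [0, 0, -1, 0, 1.8], [0, 0, 0, 0, 1.8], [0, 0, 0, 0, 1.8]]]}}

```text
time: 3.95
eef_pos: [386.8, 353.5, 180.5]
orientation: [[-1.0, 0.005, -0.001], [0.005, 1.0, -0.001], [0.001, -0.001, -1.0]]
wrist_force: [0.8, -0.8, -2.4]
opening: 0.24
grip_force: 59.3
```

```bash
cat > meas.py <<'E'
from h import *
def meas(cams=('side','top','wrist'),verb=1):
    s=manip.observe(); R=np.array(s['orientation']); p=np.array(s['eef_pos']); out=[]
    print('tcp',p,'F',s['wrist_force'],'tq',s['ft_torque'],'op',s['opening'],'t',s['time'])
    for n in cams:
        d,T=grab(n); C=cloud(d,T).reshape(-1,3); rgb=d['frame'].reshape(-1,3).astype(int)
        L=C-p; k=(abs(L[:,0])<170)&(abs(L[:,1])<45)&(L[:,2]<60)&(C[:,2]>24)&(d['range_z'].reshape(-1)>0)
        out.append((n,L[k],rgb[k]))
    return s,out
E
python3 - <<'E'
from meas import *
s,o=meas()
c=np.zeros((600,800,3),np.uint8)+255
for (n,L,rgb),col in zip(o,((0,0,255),(0,160,0),(255,0,0))):
    print(n,len(L)); u=(L[:,0]*2.2+400).astype(int); v=(300-L[:,2]*2.2).astype(int); ok=(u>=0)&(u<800)&(v>=0)&(v<600)
    for a,b in zip(u[ok],v[ok]): cv2.circle(c,(a,b),1,col,-1)
for g in range(-160,161,20):
    cv2.line(c,(400+int(g*2.2),0),(400+int(g*2.2),600),(200,200,200) if g else (0,0,0),1); cv2.line(c,(0,300-int(g*2.2)),(800,300-int(g*2.2)),(200,200,200) if g else (0,0,0),1)
cv2.imwrite('pics/xz4.png',c)
E
```

```text
tcp [386.836 353.455 180.47 ] F [ 0.795 -0.785 -2.412] tq [-0.004  0.139  0.02 ] op 0.24027964832915827 t 3.95
side 1350
top 2041
wrist 39795
```

View pics/xz4.png

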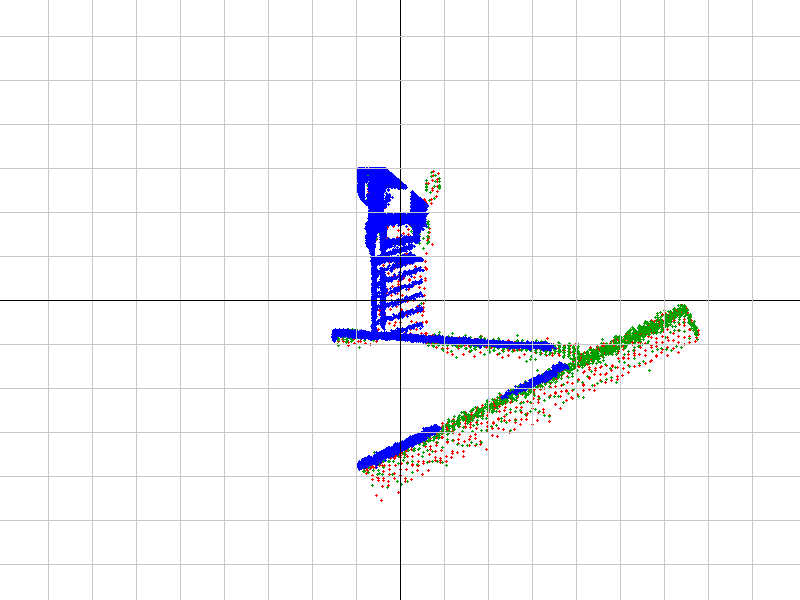

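The profile is clear. Relative to the TCP, the frame's bottom back edge is at (-18,-75) mm and its tilt is 0.45 rad. The leg sits at -0.05, so it is about 0.5 rad open. I carry it over the slab to beyond the room edge.

Request:
{"api": "servo_tool", "payload": {"motion": [[[-1.5, -1.2, 0, 0, 1.8], [-2.7, -2.2, 0, 0, 1.8], [-2.7, -2.2, 0, 0, 1.8], [-2.7, -2.2, 0, 0, 1.8], [-2.7, -2.2, 0, 0, 1.8], [-2.7, -2.2, 0, 0, 1.8], [-2.7, -2.2, 0, 0, 1.8], [-2.7, -2.2, 0, 0, 1.8]]]}}

```text
time: 4.9
eef_pos: [591.2, 185.8, 180.3]
orientation: [[-1.0, 0.004, -0.002], [0.004, 1.0, -0.0], [0.002, -0.0, -1.0]]
wrist_force: [0.9, 0.7, -1.9]
opening: 0.238
grip_force: 59.3
```

Request:
{"api": "servo_tool", "payload": {"motion": [[[-2.7, -2.2, 0, 0, 1.8], [-2.7, -2.2, 0, 0, 1.8], [-2.7, -2.2, 0, 0, 1.8], [-2.7, -2.2, 0, 0, 1.8], [-2.7, -2.2, 0, 0, 1.8], [-2.7, -2.2, 0, 0, 1.8], [-2.7, -2.2, 0, 0, 1.8], [-1.8, -1.3, 0, 0, 1.8]]]}}

```text
time: 5.7
eef_pos: [798.1, 16.7, 179.2]
orientation: [[-1.0, 0.006, -0.002], [0.006, 1.0, -0.001], [0.002, -0.001, -1.0]]
wrist_force: [0.5, 0.2, -3.1]
opening: 0.241
grip_force: 59.4
```

Request:
{"api": "servo_tool", "payload": {"motion": [[[0, 0, 2, 0, 1.8], [0, 0, 2.5, 0, 1.8], [0, 0, 2.5, 0, 1.8], [0, 0, 1, 0, 1.8], [0, 0, 0.4, 0, 1.8], [0, 0, 0, 0, 1.8]]]}}

```text
time: 6.3
eef_pos: [797.0, 19.2, 97.0]
orientation: [[-1.0, 0.004, -0.001], [0.004, 1.0, 0.0], [0.001, 0.0, -1.0]]
wrist_force: [-0.4, 0.3, -1.8]
opening: 0.239
grip_force: 59.3
```

```bash
cat >> meas.py <<'E'
def prof(dx=0,dz=0,file=None,zmin=-200,wide=(20,33)):
    s,o=meas(('top','wrist')); p=np.array(s['eef_pos'])
    for n,L,rgb in o:
        k=(abs(L[:,1])>wide[0])&(abs(L[:,1])<wide[1])&(L[:,2]<-12)&(L[:,2]+p[2]>24); Q=L[k][:,[0,2]].astype(np.float32)
        if len(Q)<30: print(n,'few',len(Q)); continue
        for _ in range(4):
            vx,vz,x0,z0=cv2.fitLine(Q,cv2.DIST_HUBER,0,.01,.01).ravel(); r=(Q-[x0,z0])@[-vz,vx]; Q=Q[abs(r)<max(2.5,1.5*np.std(r))]
        if vz<0: vx,vz=-vx,-vz
        t=(Q-[x0,z0])@[vx,vz]; print(n,len(Q),'theta',np.arctan2(vz,vx),'low',np.array([x0,z0])+np.percentile(t,1)*np.array([vx,vz]),'high',np.array([x0,z0])+np.percentile(t,99)*np.array([vx,vz]),'len',np.ptp(np.percentile(t,[1,99])))
    if file:
        c=np.zeros((600,800,3),np.uint8)+255
        for (n,L,rgb),col in zip(o,((0,160,0),(255,0,0))):
            for a,b in zip((L[:,0]*2.2+400).astype(int),(300-L[:,2]*2.2).astype(int)): cv2.circle(c,(a,b),1,col,-1)
        for g in range(-160,161,20):
            cv2.line(c,(400+int(g*2.2),0),(400+int(g*2.2),600),(200,)*3 if g else (0,0,0),1); cv2.line(c,(0,300-int(g*2.2)),(800,300-int(g*2.2)),(200,)*3 if g else (0,0,0),1)
        cv2.imwrite('pics/'+file,c)
E
python3 -c "
from meas import *
prof()"
```

```text
tcp [797.001  19.236  96.956] F [-0.389  0.295 -1.836] tq [ 0.022  0.083 -0.02 ] op 0.2391494230482985 t 6.3
top few 8
wrist 2115 theta 0.4610294 low [-15.266 -73.203] high [ 17.727 -56.814] len 36.839333610534666
```

Request:
{"api": "servo_tool", "payload": {"motion": [[[0.6, 0, 0.5, 0, 1.8], [0.7, 0, 0, 0, 1.8], [0.4, 0, 0, 0, 1.8], [0.3, 0, 0, 0, 1.8], [0, 0, 0, 0, 1.8]]]}}

```text
time: 6.9
eef_pos: [777.5, 19.3, 93.4]
orientation: [[-1.0, 0.004, 0.003], [0.004, 1.0, -0.0], [-0.003, -0.0, -1.0]]
wrist_force: [3.0, -0.2, -1.1]
opening: 0.241
grip_force: 59.8
```

```bash
python3 -c "
from meas import *
prof()"
```

```text
tcp [777.543  19.295  93.399] F [ 3.029 -0.193 -1.077] tq [ 0.088 -0.476  0.035] op 0.2410165567083105 t 6.9
top few 25
wrist 1242 theta 0.51300097 low [ -2.65  -69.655] high [ 17.637 -58.227] len 23.284758272171022
```

Contact is at 3 N and the frame is already rotating in the pads (θ=0.51). I continue the arc.

Request:
{"api": "servo_tool", "payload": {"motion": [[[0.5, 0, 0, 0, 1.8], [0.5, 0, 0, 0, 1.8], [0.5, 0, 0, 0, 1.8], [0.5, 0, 0.1, 0, 1.8], [0.5, 0, 0.1, 0, 1.8], [0.5, 0, 0.2, 0, 1.8], [0.5, 0, 0.3, 0, 1.8], [0, 0, 0, 0, 1.8]]]}}

```text
time: 7.8
eef_pos: [740.8, 19.3, 85.0]
orientation: [[-1.0, 0.004, -0.002], [0.004, 1.0, -0.0], [0.002, -0.0, -1.0]]
wrist_force: [0.6, -0.4, 1.8]
opening: 0.227
grip_force: 38.3
```

```bash
python3 -c "
from meas import *
prof(file='xz5.png')"
```

```text
tcp [740.797  19.302  85.021] F [ 0.564 -0.385  1.761] tq [-0.13  -0.316 -0.009] op 0.22700993316819196 t 7.8
top few 1
wrist few 1
```

View pics/xz5.png

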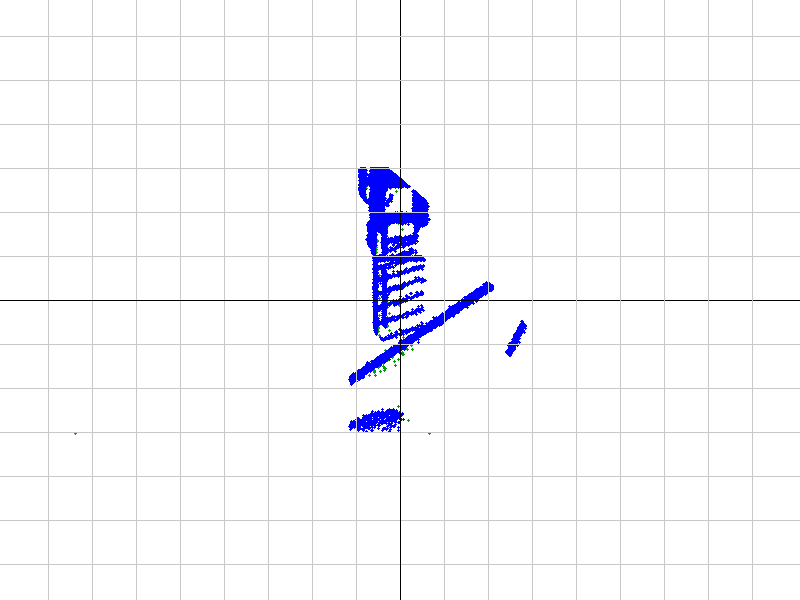

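The frame is now at about 63° with the leg at its stop (leg at 33°), and its bottom is in the slab/console corner. The pads hold the leg only near their tips, so I press down a bit while continuing the arc.

Request:
{"api": "servo_tool", "payload": {"motion": [[[0.2, 0, 0.3, 0, 1.8], [0.3, 0, 0.3, 0, 1.8], [0.3, 0, 0.2, 0, 1.8], [0.3, 0, 0.2, 0, 1.8], [0.2, 0, 0.2, 0, 1.8], [0, 0, 0, 0, 1.8]]]}}

```text
time: 8.5
eef_pos: [728.0, 19.5, 72.5]
orientation: [[-1.0, 0.004, -0.002], [0.004, 1.0, 0.0], [0.002, 0.0, -1.0]]
wrist_force: [0.4, -0.1, 0.3]
opening: 0.22
grip_force: 29.2
```

```bash
cat >> meas.py <<'E'
def leg():
    s,o=meas(('wrist',)); n,L,rgb=o[0]
    Q=L[(abs(L[:,1])<8)][:,[0,2]].astype(np.float32); Q=Q[(Q[:,1]<40)]
    best=None; rng=np.random.default_rng(0)
    for _ in range(400):
        a,b=Q[rng.integers(len(Q),size=2)]; v=b-a; l=np.hypot(*v)
        if l<15: continue
        r=abs((Q-a)@np.array([-v[1],v[0]])/l)<1.2
        if best is None or r.sum()>best.sum(): best=r
    G=Q[best]; vx,vz,x0,z0=cv2.fitLine(G,cv2.DIST_HUBER,0,.01,.01).ravel()
    if vz<0: vx,vz=-vx,-vz
    e=np.array([vx,vz]); t=(G-[x0,z0])@e; a=np.array([x0,z0])+np.percentile(t,1)*e; b=np.array([x0,z0])+np.percentile(t,99)*e
    ph=np.arctan2(vz,vx); foot=a+5*np.array([np.sin(ph),-np.cos(ph)]); hinge=foot+110*e; th=ph+.524
    base=hinge-110*np.array([np.cos(th),np.sin(th)]); p=np.array(s['eef_pos'])[[0,2]]
    print('leg ang',np.degrees(ph),'theta',np.degrees(th),'outer',a,b,'foot W',foot+p,'base rel',base,'W',base+p)
    for y in (16,22): 
        H=L[(abs(L[:,1])>y)&(abs(L[:,1])<y+8)&(L[:,0]>20)][:,[0,2]]; print(len(H), H[::max(1,len(H)//5)].ravel()[:12])
    return s
E
python3 -c "
from meas import *
leg()"
```

```text
tcp [727.961  19.533  72.529] F [ 0.449 -0.059  0.268] tq [-0.1   -0.025 -0.013] op 0.21979716904865573 t 8.5
leg ang 52.977837 theta 83.000824 outer [-13.369 -44.671] [31.42  14.719] foot W [718.584  24.847] base rel [ 43.452 -69.038] W [771.413   3.491]
11 [ 45.293 -20.142  45.265 -18.69   46.57  -16.667  46.59  -15.328  46.826
 -14.241  46.735 -12.82 ]
0 []
```

Request:
{"api": "servo_tool", "payload": {"motion": [[[0.15, 0, 0.2, 0, 1.6], [0.15, 0, 0.2, 0, 1.6], [0, 0, 0.2, 0, 1.6], [0, 0, 0.2, 0, 1.6], [0, 0, 0, 0, 1.6]]]}}

```text
time: 9.05
eef_pos: [727.4, 19.4, 69.3]
orientation: [[-1.0, 0.004, 0.005], [0.004, 1.0, -0.001], [-0.005, -0.001, -1.0]]
wrist_force: [-3.7, -0.1, 18.1]
opening: 0.196
grip_force: 52.0
```

```bash
python3 -c "
from meas import *
leg()"
```

```text
tcp [727.439  19.437  69.322] F [-3.741 -0.069 18.125] tq [0.087 0.418 0.009] op 0.1963263770594541 t 9.05
leg ang 56.134766 theta 86.15775 outer [-11.27  -44.253] [29.545 16.566] foot W [720.321  22.283] base rel [ 46.808 -65.453] W [774.247   3.869]
0 []
0 []
```

The foot has now landed on the slab (θ≈86°, 18 N down), so the frame has three-point support with its centre of mass inside the base. I unload, then check the force before letting go.

Request:
{"api": "servo_tool", "payload": {"motion": [[[0, 0, -0.2, 0, 1.6], [0, 0, -0.15, 0, 1.6], [0, 0, 0, 0, 1.6]]]}}

```text
time: 9.4
eef_pos: [726.7, 19.5, 69.9]
orientation: [[-1.0, 0.004, 0.002], [0.004, 1.0, -0.0], [-0.002, -0.0, -1.0]]
wrist_force: [0.2, -0.4, 7.0]
opening: 0.199
grip_force: 40.2
```

Request:
{"api": "servo_tool", "payload": {"motion": [[[0, 0, -0.1, 0, 1.6], [0, 0, 0, 0, 1.8], [0, 0, 0, 0, 2.1], [0, 0, 0, 0, 2.4], [0, 0, 0, 0, 2.8], [0, 0, 0, 0, 3.4]]]}}

```text
time: 10.0
eef_pos: [725.3, 19.6, 68.9]
orientation: [[-1.0, 0.004, -0.002], [0.004, 1.0, 0.0], [0.002, 0.0, -1.0]]
wrist_force: [0.7, -0.3, -0.0]
opening: 0.396
grip_force: 0.0
```

```bash
python3 -c "
from meas import *
leg()"
```

```text
tcp [725.346  19.613  68.91 ] F [ 0.677 -0.335 -0.029] tq [0.03  0.03  0.024] op 0.39649142099322066 t 10.0
leg ang 55.849495 theta 85.87248 outer [-10.414 -43.891] [30.162 15.926] foot W [719.07   22.212] base rel [ 47.557 -65.38 ] W [772.903   3.529]
1924 [ 41.05  -44.905  44.02  -34.031  44.504 -23.407  46.522 -16.432  47.443
  -9.7    47.699  -3.087]
537 [ 41.676 -44.138  44.988 -23.961  45.415 -17.238  46.8   -14.229  46.998
  -9.256  48.05   -3.428]
```

Released, and it stands on its own. I back off along -x and go up for a look from above.

Request:
{"api": "servo_tool", "payload": {"motion": [[[1, 0, 0, 0, 4], [2, 0, 0, 0, 5], [3, 0, -2, 0, 6], [3, 0, -4, 0, 8.5], [3, 0, -4, 0, 8.5], [0, 0, -5, 0, 8.5], [0, 0, -5, 0, 8.5], [0, 0, 0, 0, 8.5]]]}}

```text
time: 10.85
eef_pos: [609.1, 19.6, 278.7]
orientation: [[-1.0, 0.004, 0.015], [0.004, 1.0, -0.002], [-0.015, -0.002, -1.0]]
wrist_force: [0.4, 0.1, -0.3]
opening: 0.994
grip_force: 0.0
```

```bash
cat > look.py <<'E'
from h import *
def look(f=None,cams=('top','side','wrist'),x0=650,x1=850,ylo=-45,yhi=80,zlo=40):
    s=manip.observe(); p=np.array(s['eef_pos']); print('tcp',p,'op',s['opening'],'t',s['time'])
    R=np.array(s['orientation']); A=[]
    for n in cams:
        d,T=grab(n); C=cloud(d,T).reshape(-1,3)
        if f and n=='side': save(d,f)
        Lt=(C-p)@R
        k=(C[:,0]>x0)&(C[:,0]<x1)&(C[:,1]>ylo)&(C[:,1]<yhi)&(C[:,2]>zlo)&(C[:,2]<200)&((Lt[:,2]>25)|(abs(Lt[:,0])>60)|(abs(Lt[:,1])>75))
        P=C[k]; A.append(P); 
        if len(P)<20: print(n,len(P)); continue
        top=P[P[:,2]>np.percentile(P[:,2],99)-4]
        print(n,len(P),'min',np.percentile(P,1,axis=0),'max',np.percentile(P,99,axis=0),'topmean',top.mean(0), 'toprect',cv2.minAreaRect(top[:,:2].astype(np.float32)) if len(top)>5 else '')
    return A
E
python3 -c "
from look import *
A=look('s6.png')
for P,n in zip(A,('top','side','wrist')):
    for z in range(40,190,15):
        q=P[abs(P[:,2]-z)<4]
        if len(q)>8: print(n,z,len(q),np.percentile(q[:,0],[2,50,98]),np.percentile(q[:,1],[2,98]))
"
```

```text
tcp [609.113  19.577 278.661] op 0.993818481568784 t 10.85
top 0
side 1210 min [729.886 -15.097  40.852] max [803.225  47.96  164.259] topmean [795.778  15.038 162.836] toprect ((796.5565185546875, 17.804237365722656), (64.72959899902344, 16.816076278686523), 88.54491424560547)
wrist 5488 min [727.179 -11.445  41.6  ] max [785.979  48.829 145.099] topmean [785.267  18.71  143.664] toprect ((785.03759765625, 19.096298217773438), (4.949136734008789, 59.972537994384766), 0.445220947265625)
side 40 40 [726.641 770.83  783.913] [-13.507  43.464]
side 55 78 [733.941 772.811 785.131] [-13.76   37.945]
side 70 75 [744.058 774.838 787.72 ] [-13.529  30.891]
side 85 75 [754.874 777.142 790.708] [-13.864  28.655]
side 100 67 [764.87  779.397 793.668] [-14.23  46.63]
side 115 83 [774.716 782.085 795.356] [-13.756  45.157]
side 130 64 [782.043 785.439 797.854] [-14.351  45.376]
side 145 65 [784.936 787.895 800.497] [-14.76   48.456]
side 160 142 [788.152 795.643 804.489] [-13.629  48.66 ]
wrist 40 143 [724.981 729.149 770.461] [-11.125  47.741]
wrist 55 336 [732.27  738.133 772.598] [-10.518  48.131]
wrist 70 371 [742.169 748.724 775.096] [-10.35   47.875]
wrist 85 402 [752.224 774.183 777.538] [-11.068  48.313]
wrist 100 416 [762.556 769.771 779.41 ] [-10.363  48.213]
wrist 115 565 [772.215 779.898 782.144] [-10.299  48.067]
wrist 130 499 [781.145 783.006 784.889] [-10.779  48.066]
wrist 145 259 [783.595 785.299 786.865] [-9.017 45.213]
```

View pics/s6.png

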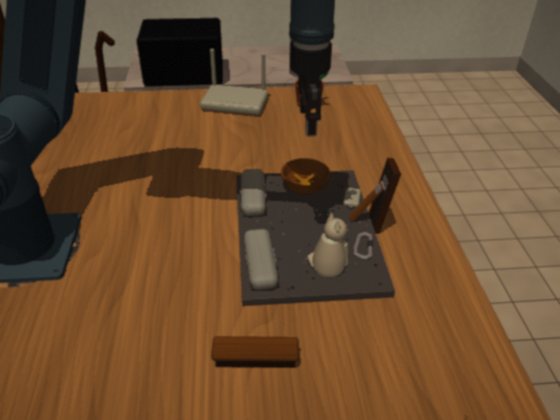

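The side view shows the frame standing at the room edge (390,195) with its leg open toward the slab. It leans about 8° forward, with its top at z≈162 and its centre at (791,18). Now I straddle its sides near the top.

Request:
{"api": "servo_tool", "payload": {"motion": [[[-3, 0, 0, 0, 8.5], [-4.2, -0.1, 0, 0, 8.5], [-4.2, 0, 0, 0, 8.5], [-4, 0, 0, 0, 8.5], [-2.85, 0, 0, 0, 8.5], [0, 0, 2, 0, 8.5], [0, 0, 2, 0, 8.5], [0, 0, 0, 0, 8.5]]]}}

```text
time: 11.8
eef_pos: [786.2, 18.5, 221.7]
orientation: [[-1.0, 0.004, -0.013], [0.004, 1.0, 0.002], [0.013, 0.001, -1.0]]
wrist_force: [-0.3, -0.0, -0.8]
opening: 0.995
grip_force: 0.0
```

```bash
python3 -c "
from look import *
A=look(cams=('wrist','side'),x0=740,zlo=100)
"
```

```text
tcp [786.167  18.501 221.652] op 0.9949746286142899 t 11.8
wrist 7334 min [766.377 -10.993 101.518] max [802.543  49.027 165.25 ] topmean [794.283  18.822 163.578] toprect ((794.8790893554688, 18.952072143554688), (62.071800231933594, 17.52193832397461), 89.66311645507812)
side 634 min [767.907 -15.089 100.706] max [803.949  48.088 164.868] topmean [795.786  16.036 163.127] toprect ((796.4276123046875, 16.791603088378906), (62.51988983154297, 15.947514533996582), 89.98246002197266)
```

Request:
{"api": "servo_tool", "payload": {"motion": [[[-0.5, 0, 0, 0, 8.5], [0, 0, 2, 0, 8.5], [0, 0, 2.5, 0, 8.5], [0, 0, 2, 0, 8.5], [0, 0, 1, 0, 8.5], [0, 0, 0, 0, 8.5]]]}}

```text
time: 12.5
eef_pos: [793.1, 18.2, 153.9]
orientation: [[-1.0, 0.004, -0.002], [0.004, 1.0, 0.0], [0.002, 0.0, -1.0]]
wrist_force: [0.1, -0.1, 0.5]
opening: 0.993
grip_force: 0.0
```

Request:
{"api": "servo_tool", "payload": {"motion": [[[0, 0, 0.6, 0, 7.5], [0, 0, 0, 0, 7], [0, 0, 0, 0, 6.6], [0, 0, 0, 0, 6.3], [0, 0, 0, 0, 6], [0, 0, 0, 0, 5.7], [0, 0, 0, 0, 5.7]]]}}

```text
time: 13.2
eef_pos: [794.1, 18.3, 150.1]
orientation: [[-1.0, 0.004, 0.002], [0.004, 1.0, -0.0], [-0.002, -0.0, -1.0]]
wrist_force: [0.1, 1.1, 5.5]
opening: 0.713
grip_force: 63.8
```

Request:
{"api": "servo_tool", "payload": {"motion": [[[0, 0, -0.5, 0, 5.7], [0, 0, -1, 0, 5.7], [0, 0, -1.5, 0, 5.7], [0, 0, -1.5, 0, 5.7], [0, 0, -0.5, 0, 5.7], [0, 0, 0, 0, 5.7]]]}}

```text
time: 13.8
eef_pos: [794.1, 18.1, 201.1]
orientation: [[-1.0, 0.004, 0.003], [0.004, 1.0, -0.0], [-0.003, -0.0, -1.0]]
wrist_force: [0.2, 0.2, -2.6]
opening: 0.715
grip_force: 65.7
```

```bash
cat > ang.py <<'E'
from h import *
def ang():
    s=manip.observe(); p=np.array(s['eef_pos']); print('tcp',p,'F',s['wrist_force'],'tq',s['ft_torque'],'grip',s['grip_force'],s['opening'],'t',s['time'])
    for n in('side','wrist'):
        d,T=grab(n); C=cloud(d,T).reshape(-1,3); L=C-p
        b=(L[:,2]<-22)&(L[:,2]>-150)&(abs(L[:,0])<100)&(abs(L[:,1])<40)&(C[:,2]>26)
        if n=='side':
            P=C[b&(L[:,1]<-26)] # right side face band (towards camera)
        else: P=C[b&(abs(L[:,1])>15)]
        if len(P)<20: print(n,len(P)); continue
        X=[];
        for z in range(int(P[:,2].min()),int(P[:,2].max()),6):
            q=P[(P[:,2]>=z)&(P[:,2]<z+6)]
            if len(q)>4: X.append((z+3,*np.percentile(q[:,0],[3,50,97])))
        X=np.array(X); f=[np.polyfit(X[:,0],X[:,i],1) for i in(1,2,3)]
        print(n,len(P),'z',X[0,0],X[-1,0],'slope dx/dz lo/med/hi',[round(float(a[0]),3) for a in f],'x at zmin',[round(float(np.polyval(a,X[0,0])),1) for a in f],'zrange',np.percentile(P[:,2],[0.5,99.5]),'y',np.percentile(P[:,1],[1,99]))
E
python3 -c "
from ang import *
ang()"
```

```text
tcp [794.072  18.13  201.143] F [ 0.185  0.184 -2.65 ] tq [-0.01  -0.088 -0.003] grip 65.74707001447678 0.7149337071273916 t 13.8
side 393 z 55.0 181.0 slope dx/dz lo/med/hi [0.149, 0.162, 0.156] x at zmin [764.7, 771.4, 779.1] zrange [ 54.006 178.93 ] y [-16.31   -8.399]
wrist 4988 z 57.0 177.0 slope dx/dz lo/med/hi [0.156, 0.158, 0.158] x at zmin [762.5, 763.5, 764.5] zrange [ 56.222 178.789] y [-11.921  48.608]
```

Held rigidly, leaning about 9° forward, with the bottom back edge at (762,55). I'll use the slab's room edge again: hook the bottom 5 mm below the slab top and pull the top back.

Request:
{"api": "servo_tool", "payload": {"motion": [[[-1.0, 0, 0, 0, 5.7], [0, 0, 1.5, 0, 5.7], [0, 0, 1.5, 0, 5.7], [0, 0, 0.8, 0, 5.7], [0, 0, 0, 0, 5.7], [0, 0, 0, 0, 5.7]]]}}

```text
time: 14.5
eef_pos: [803.3, 18.2, 160.4]
orientation: [[-1.0, 0.004, -0.001], [0.004, 1.0, 0.0], [0.001, 0.0, -1.0]]
wrist_force: [-0.1, 0.0, -2.1]
opening: 0.711
grip_force: 65.7
```

```bash
python3 -c "
from ang import *
ang()"
```

```text
tcp [803.269  18.19  160.371] F [-0.071  0.011 -2.108] tq [ 0.007 -0.079 -0.024] grip 65.73961436748505 0.7113906484952391 t 14.5
side 321 z 29.0 137.0 slope dx/dz lo/med/hi [0.159, 0.158, 0.157] x at zmin [775.3, 782.4, 790.9] zrange [ 27.161 138.143] y [-15.917  -8.371]
wrist 4627 z 29.0 137.0 slope dx/dz lo/med/hi [0.294, 0.157, 0.157] x at zmin [764.0, 775.2, 776.3] zrange [ 27.494 138.08 ] y [-11.981  48.921]
```

Request:
{"api": "servo_tool", "payload": {"motion": [[[0.8, 0, 0, 0, 5.7], [0.6, 0, 0, 0, 5.7], [0.6, 0, -0.1, 0, 5.7], [0.6, 0, -0.1, 0, 5.7], [0.6, 0, -0.1, 0, 5.7], [0, 0, 0, 0, 5.7]]]}}

```text
time: 15.2
eef_pos: [771.2, 18.5, 164.6]
orientation: [[-1.0, 0.004, 0.001], [0.004, 1.0, 0.0], [-0.001, 0.0, -1.0]]
wrist_force: [3.4, 0.7, -1.8]
opening: 0.719
grip_force: 66.0
```

```bash
python3 -c "
from ang import *
ang()"
```

```text
tcp [771.229  18.462 164.601] F [ 3.425  0.689 -1.835] tq [ 0.256 -1.038  0.016] grip 66.03772312402725 0.7185811132035691 t 15.2
side 333 z 29.0 143.0 slope dx/dz lo/med/hi [0.008, 0.01, 0.015] x at zmin [764.5, 771.6, 778.8] zrange [ 26.917 142.437] y [-16.052  -8.069]
wrist 3784 z 29.0 143.0 slope dx/dz lo/med/hi [0.112, 0.015, 0.016] x at zmin [754.8, 763.3, 764.0] zrange [ 26.985 142.415] y [-11.89   55.111]
```

Request:
{"api": "servo_tool", "payload": {"motion": [[[0.6, 0, 0, 0, 5.7], [0.6, 0, 0, 0, 5.7], [0.6, 0, 0, 0, 5.7], [0.6, 0, 0, 0, 5.7], [0.5, 0, 0, 0, 5.7], [0, 0, 0, 0, 5.7]]]}}

```text
time: 15.9
eef_pos: [743.3, 18.3, 166.6]
orientation: [[-1.0, 0.004, 0.005], [0.004, 1.0, -0.0], [-0.005, -0.0, -1.0]]
wrist_force: [5.5, -0.5, 5.7]
opening: 0.712
grip_force: 67.6
```

```bash
python3 -c "
from ang import *
ang()"
```

```text
tcp [743.315  18.322 166.586] F [ 5.483 -0.499  5.724] tq [ 0.244 -1.217 -0.009] grip 67.59996592998505 0.7124330411321447 t 15.9
side 331 z 29.0 143.0 slope dx/dz lo/med/hi [-0.161, -0.168, -0.167] x at zmin [762.7, 770.2, 777.4] zrange [ 27.087 143.343] y [-17.423  -8.568]
wrist 2669 z 29.0 143.0 slope dx/dz lo/med/hi [-0.069, -0.162, -0.163] x at zmin [753.2, 761.5, 762.5] zrange [ 27.777 144.19 ] y [-12.136  55.864]
```

Request:
{"api": "servo_tool", "payload": {"motion": [[[0, 0, -0.2, 0, 5.7], [0.4, 0, 0, 0, 5.7], [0.4, 0, 0, 0, 5.7], [0.4, 0, 0, 0, 5.7], [0, 0, 0, 0, 5.7]]]}}

```text
time: 16.5
eef_pos: [730.6, 18.3, 168.6]
orientation: [[-1.0, 0.004, 0.003], [0.004, 1.0, -0.001], [-0.003, -0.001, -1.0]]
wrist_force: [3.0, 1.1, 9.3]
opening: 0.713
grip_force: 68.3
```

```bash
python3 -c "
from ang import *
ang()"
```

```text
tcp [730.644  18.309 168.633] F [2.983 1.087 9.335] tq [ 0.181 -0.504 -0.   ] grip 68.31997990608215 0.7129107860195573 t 16.5
side 340 z 29.0 143.0 slope dx/dz lo/med/hi [-0.218, -0.216, -0.213] x at zmin [758.5, 765.5, 772.5] zrange [ 26.621 146.138] y [-16.695  -8.298]
wrist 2391 z 29.0 143.0 slope dx/dz lo/med/hi [-0.132, -0.212, -0.212] x at zmin [749.3, 756.7, 757.7] zrange [ 26.882 146.398] y [-12.095  56.21 ]
```

θ≈102°, with the foot touching the slab. Now I lift and carry it back to the spot, and refine the bowl and cat centres from the stored images.

Request:
{"api": "servo_tool", "payload": {"motion": [[[0, 0, -1, 0, 5.7], [0, 0, -1.5, 0, 5.7], [0, 0, -1, 0, 5.7], [2.5, 0, 0, 0, 5.7], [2.5, 0, 0, 0, 5.7], [2.5, 0, 0, 0, 5.7], [2, 0, 0, 0, 5.7], [0, 0, 0, 0, 5.7]]]}}

```text
time: 17.4
eef_pos: [632.7, 19.1, 201.4]
orientation: [[-1.0, 0.004, -0.003], [0.004, 1.0, 0.0], [0.003, 0.0, -1.0]]
wrist_force: [0.2, 0.4, -1.1]
opening: 0.713
grip_force: 66.9
```

```bash
python3 -c "
from ang import *
from scipy.optimize import least_squares
ang()
for n in('top','side'):
    d=dict(np.load(n+'0.npz')); C=cloud(d,d['T']).reshape(-1,3)
    P=C[(abs(C[:,0]-632)<80)&(abs(C[:,1]-155)<80)&(C[:,2]>60)&(C[:,2]<72)]; print(n,'bowl',cv2.minEnclosingCircle(P[:,:2].astype(np.float32)),P[:,:2].min(0),P[:,:2].max(0))
    for z in(30,60,90,115):
        P=C[(abs(C[:,0]-634)<60)&(abs(C[:,1]+118)<60)&(abs(C[:,2]-z)<8)]; print(n,z,len(P),np.percentile(P[:,:2],[2,98],axis=0).ravel())
"
```

```text
tcp [632.681  19.078 201.37 ] F [ 0.195  0.427 -1.085] tq [-0.035  0.04   0.022] grip 66.89279973506927 0.7126295965029301 t 17.4
side 352 z 57.0 177.0 slope dx/dz lo/med/hi [-0.206, -0.215, -0.203] x at zmin [660.2, 668.0, 674.5] zrange [ 56.991 178.615] y [-16.305  -7.944]
wrist 2398 z 58.0 178.0 slope dx/dz lo/med/hi [-0.207, -0.205, -0.205] x at zmin [659.5, 660.4, 661.3] zrange [ 56.885 179.047] y [-11.606  48.825]
top bowl ((630.2000732421875, 153.29457092285156), 59.50391387939453) [571.458  94.718] [689.093 212.251]
top 30 285 [ 576.554 -174.858  692.721  -62.525]
top 60 81 [ 611.382 -153.775  664.401  -95.943]
top 90 115 [ 618.201 -151.007  666.243 -103.004]
top 115 30 [ 629.559 -141.285  675.568 -104.421]
side bowl ((629.3095092773438, 152.17889404296875), 62.871829986572266) [571.523  89.955] [687.792 213.564]
side 30 291 [ 581.138 -174.663  689.292  -69.808]
side 60 239 [ 612.281 -161.235  678.151 -128.729]
side 90 233 [ 619.727 -154.27   672.836 -125.895]
side 115 132 [ 629.483 -148.962  674.488 -118.337]
```

The bowl is at (630,153) and the cat at about (641,-128), so the midpoint is about (635,12.5). I aim the base at x≈645, y≈12.5 and lower almost to contact.

Request:
{"api": "servo_tool", "payload": {"motion": [[[1.5, -0.6, 0, 0, 5.7], [0, 0, 1, 0, 5.7], [0, 0, 1.2, 0, 5.7], [0, 0, 0.8, 0, 5.7], [0, 0, 0.3, 0, 5.7], [0, 0, 0, 0, 5.7]]]}}

```text
time: 18.1
eef_pos: [622.2, 13.0, 168.4]
orientation: [[-1.0, 0.004, 0.003], [0.004, 1.0, -0.0], [-0.003, -0.0, -1.0]]
wrist_force: [1.2, -0.0, 2.5]
opening: 0.718
grip_force: 67.3
```

```bash
python3 -c "
from ang import *
ang()"
```

```text
tcp [622.218  12.98  168.41 ] F [ 1.184 -0.005  2.543] tq [ 0.155 -0.234 -0.056] grip 67.31654226779938 0.7184048653186065 t 18.1
side 291 z 43.0 145.0 slope dx/dz lo/med/hi [-0.217, -0.189, -0.167] x at zmin [647.1, 652.3, 658.0] zrange [ 31.925 146.047] y [-22.138 -14.143]
wrist 2481 z 29.0 143.0 slope dx/dz lo/med/hi [0.213, 0.015, -0.211] x at zmin [610.6, 629.1, 649.1] zrange [ 27.022 146.054] y [-17.394  50.973]
```

Request:
{"api": "servo_tool", "payload": {"motion": [[[0, 0, 0.25, 0, 5.7], [0.2, 0, 0, 0, 5.7], [0.2, 0, 0.05, 0, 5.7], [0.2, 0, 0.05, 0, 5.7], [0.2, 0, 0.05, 0, 5.7], [0, 0, 0, 0, 5.7]]]}}

```text
time: 18.8
eef_pos: [617.2, 12.9, 168.8]
orientation: [[-1.0, 0.004, 0.013], [0.004, 1.0, -0.001], [-0.013, -0.001, -1.0]]
wrist_force: [4.6, 1.7, 18.6]
opening: 0.717
grip_force: 69.4
```

```bash
python3 -c "
from ang import *
ang()"
```

```text
tcp [617.244  12.881 168.792] F [ 4.566  1.677 18.597] tq [ 0.483 -0.855 -0.044] grip 69.43217396736145 0.7171642587544942 t 18.8
side 307 z 31.0 145.0 slope dx/dz lo/med/hi [-0.225, -0.189, -0.165] x at zmin [646.5, 650.8, 656.1] zrange [ 29.904 146.288] y [-21.661 -14.445]
wrist 2635 z 29.0 143.0 slope dx/dz lo/med/hi [0.635, 0.352, -0.223] x at zmin [570.5, 594.6, 646.1] zrange [ 26.823 146.399] y [-17.576  51.855]
```

Request:
{"api": "servo_tool", "payload": {"motion": [[[0.25, 0, 0, 0, 5.7], [0.25, 0, 0, 0, 5.7], [0.25, 0, 0, 0, 5.7], [0.2, 0, 0, 0, 5.7], [0, 0, 0, 0, 5.7]]]}}

```text
time: 19.4
eef_pos: [608.1, 12.9, 169.9]
orientation: [[-1.0, 0.004, 0.015], [0.004, 1.0, -0.001], [-0.015, -0.001, -1.0]]
wrist_force: [2.6, 2.5, 24.2]
opening: 0.711
grip_force: 69.8
```

```bash
python3 -c "
from ang import *
ang()"
```

```text
tcp [608.127  12.894 169.908] F [ 2.639  2.5   24.243] tq [ 0.606 -0.566 -0.003] grip 69.75270509719849 0.7111421796410805 t 19.4
side 338 z 30.0 144.0 slope dx/dz lo/med/hi [-0.226, -0.226, -0.22] x at zmin [638.0, 645.1, 651.8] zrange [ 28.17  147.154] y [-22.479 -14.574]
wrist 2988 z 29.0 149.0 slope dx/dz lo/med/hi [0.699, 0.283, -0.222] x at zmin [550.9, 589.9, 637.1] zrange [ 28.196 147.567] y [-17.43   52.329]
```

```bash
python3 -c "
from h import *
s=manip.observe(); p=np.array(s['eef_pos'])
for n in('wrist','side','top'):
    d,T=grab(n); C=cloud(d,T).reshape(-1,3); L=C-p
    k=(abs(L[:,1])<11)&(C[:,2]>22)&(C[:,2]<85)&(C[:,0]>540)&(C[:,0]<625)
    P=C[k]; print(n,len(P))
    for z in range(22,86,6):
        q=P[(P[:,2]>=z)&(P[:,2]<z+6)]
        if len(q)>3: print(z+3,np.percentile(q[:,0],[3,50,97]),np.percentile(q[:,1],[3,97]))
    if n=='side': cv2.imwrite('pics/s7.png',cv2.resize(d['frame'][100:300,220:400],None,fx=3,fy=3)[:,:,::-1])
"
```

```text
wrist 1044
25 [549.258 600.396 600.974] [ 2.855 23.253]
31 [600.357 600.949 601.473] [ 3.269 23.105]
37 [600.962 601.344 601.854] [ 2.677 23.556]
43 [601.354 601.838 602.405] [ 2.649 22.665]
49 [601.904 602.323 602.809] [ 2.809 23.122]
55 [602.21  602.729 603.273] [ 2.626 23.133]
61 [602.613 603.17  603.734] [ 2.323 22.83 ]
67 [603.067 603.561 604.087] [ 3.081 23.313]
73 [603.453 604.03  604.548] [ 2.711 23.181]
79 [603.943 604.482 604.957] [ 2.306 23.075]
85 [604.183 604.714 605.362] [ 3.11  23.143]
side 75
25 [542.422 584.815 620.564] [ 3.505 22.441]
31 [602.566 603.364 605.896] [ 2.874 16.869]
37 [602.644 603.424 607.525] [ 2.189 16.42 ]
43 [602.797 603.555 607.113] [ 3.405 20.463]
49 [603.889 604.152 605.314] [ 6.517 13.994]
55 [603.835 604.756 608.89 ] [ 2.842 17.293]
61 [603.979 604.655 608.292] [ 3.092 20.056]
67 [604.435 605.378 608.682] [ 2.867 17.916]
73 [605.406 605.969 606.416] [ 2.274 17.115]
79 [605.638 606.015 606.577] [ 4.292 20.909]
top 75
25 [545.512 579.34  602.308] [ 3.696 22.329]
37 [602.52  602.621 602.88 ] [ 3.798 22.827]
43 [603.535 603.657 604.105] [ 3.781 22.549]
55 [604.145 604.56  604.629] [ 4.058 17.572]
67 [604.898 605.007 605.348] [ 6.017 21.972]
73 [605.669 605.846 605.979] [ 3.36  18.716]
79 [605.205 605.807 607.365] [ 3.21  21.598]
```

View pics/s7.png

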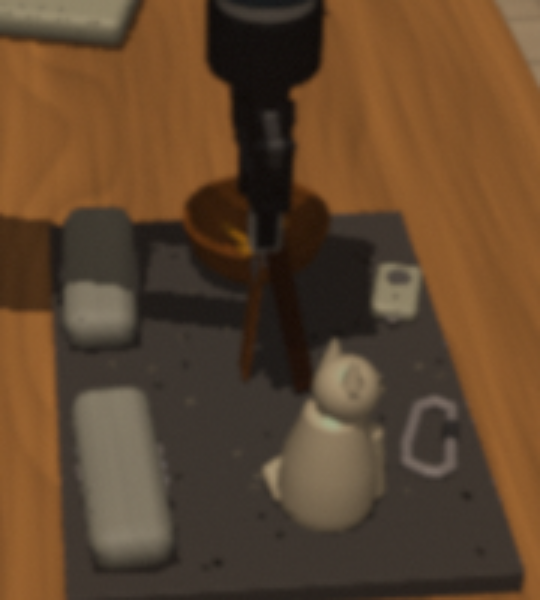

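The side view shows the frame standing on the slab between the bowl and the cat, but the leg is now nearly vertical. It has folded from 0.52 to about 0.29, because dragging backwards pushed the foot forward. The fix has three steps:
- Take the frame to the slab's right edge and turn its back toward -y, so the foot hangs off the edge.
- Press there to lean it to about 0.29.
- Reopen the leg and set the frame down without dragging it backwards.

Request:
{"api": "servo_tool", "payload": {"motion": [[[0, 0, -1.5, 0, 5.7], [0, 0, -2, 0, 5.7], [-2, 0, -2, 0, 5.7], [-3, 0, 0, -8, 5.7], [-3, 0.4, 0, -8, 5.7], [-3, 0.8, 0, -8, 5.7], [-2, 0.8, 0, -8, 5.7], [0, 0, 0, -8, 5.7]]]}}

```text
time: 20.45
eef_pos: [725.0, 54.3, 216.0]
orientation: [[-0.763, -0.646, -0.003], [-0.646, 0.763, 0.001], [0.001, 0.003, -1.0]]
wrist_force: [0.3, -0.5, -3.0]
opening: 0.711
grip_force: 66.9
```

```bash
python3 -c "
from h import *
s=manip.observe(); print(s['eef_pos'],s['joints'],s['orientation'])"
```

```text
[725.02   54.298 216.017] [-0.079  0.604  1.085  0.001  1.455 -2.352] [[-0.763 -0.646 -0.003]
 [-0.646  0.763  0.001]
 [ 0.001  0.003 -1.   ]]
```

Joint 6 can't reach that side, so I mirror the plan. I turn the other way, back toward +y, and use the slab's left edge at x≈731, beyond the bowl.

Request:
{"api": "servo_tool", "payload": {"motion": [[[0, 0, 0, 8.5, 5.7], [0, 0, 0, 8.5, 5.7], [0, 0, 0, 8.5, 5.7], [0, 0, 0, 8.5, 5.7], [0, 0, 0, 8.5, 5.7], [0, 0, 0, 8.5, 5.7], [0, 0, 0, 8.5, 5.7], [0, 0, 0, 8.5, 5.7]]]}}

```text
time: 21.25
eef_pos: [723.3, 52.1, 216.8]
orientation: [[-0.878, 0.478, -0.003], [0.478, 0.878, 0.0], [0.003, -0.001, -1.0]]
wrist_force: [-0.2, 0.3, -2.2]
opening: 0.718
grip_force: 66.9
```

Request:
{"api": "servo_tool", "payload": {"motion": [[[0, 0, 0, 8.5, 5.7], [0, 0, 0, 8.5, 5.7], [0, 0, 0, 8.5, 5.7], [0, 0, 0, 8.5, 5.7], [0, 0, 0, 8.5, 5.7], [0, 0, 0, 8.5, 5.7], [0, 0, 0, 8.5, 5.7], [0, 0, 0, 2.5, 5.7]]]}}

```text
time: 22.05
eef_pos: [723.4, 52.1, 216.8]
orientation: [[0.008, 1.0, -0.003], [1.0, -0.008, 0.0], [0.0, -0.003, -1.0]]
wrist_force: [0.6, -0.7, -2.1]
opening: 0.712
grip_force: 66.9
```

Request:
{"api": "servo_tool", "payload": {"motion": [[[1.5, 0.8, 0, 0.4, 5.7], [3, 0, 0, 0, 5.7], [4, 0, 0, 0, 5.7], [4, 0, 0, 0, 5.7], [3.5, 0, 0, 0, 5.7], [1.9, 0, 2, 0, 5.7], [0, 0, 2, 0, 5.7], [0, 0, 0.5, 0, 5.7]]]}}

```text
time: 22.85
eef_pos: [731.4, 231.8, 168.6]
orientation: [[0.009, 1.0, -0.008], [1.0, -0.009, -0.002], [-0.002, -0.008, -1.0]]
wrist_force: [-1.3, -0.9, -1.7]
opening: 0.714
grip_force: 66.8
```

```bash
cat > angy.py <<'E'
from h import *
def angy(): # frame with back facing +y
    s=manip.observe(); p=np.array(s['eef_pos']); print('tcp',p,'F',s['wrist_force'],'grip',s['grip_force'],'t',s['time'])
    d,T=grab('wrist'); C=cloud(d,T).reshape(-1,3); L=C-p
    for nm,lo,hi in(('rails',15,30),('leg',0,9)):
        k=(L[:,2]<-22)&(C[:,2]>26)&(abs(L[:,1])<90)&(abs(L[:,0])>=lo)&(abs(L[:,0])<hi)
        P=C[k]; X=[]
        for z in range(26,190,8):
            q=P[(P[:,2]>=z)&(P[:,2]<z+8)]
            if len(q)>5: X.append((z+4,*np.percentile(q[:,1],[5,50,95])))
        X=np.array(X); print(nm,len(P)); print(X)
E
python3 -c "
from angy import *
angy()"
```

```text
tcp [731.414 231.825 168.554] F [-1.315 -0.872 -1.735] grip 66.84919953346252 t 22.85
rails 2234
[[ 30.    204.968 205.876 207.176]
 [ 38.    206.692 207.829 208.766]
 [ 46.    208.277 209.542 210.66 ]
 [ 54.    209.904 211.093 212.24 ]
 [ 62.    211.476 212.542 213.626]
 [ 70.    213.125 214.312 215.503]
 [ 78.    214.834 216.018 217.011]
 [ 86.    216.719 217.598 218.95 ]
 [ 94.    218.18  219.413 220.576]
 [102.    219.995 220.918 222.19 ]
 [110.    221.564 222.519 223.882]
 [118.    223.229 225.041 225.853]
 [126.    224.887 225.95  227.331]
 [134.    226.602 227.744 228.822]
 [142.    228.087 229.308 230.62 ]
 [150.    229.631 230.126 231.05 ]]
leg 2580
[[ 30.    239.901 240.323 240.734]
 [ 38.    239.055 239.566 240.188]
 [ 46.    238.438 238.923 239.481]
 [ 54.    237.803 238.229 238.773]
 [ 62.    236.99  237.57  238.185]
 [ 70.    236.255 236.966 237.416]
 [ 78.    235.764 236.295 236.85 ]
 [ 86.    234.984 235.654 236.171]
 [ 94.    234.298 234.916 235.453]
 [102.    233.647 234.202 234.748]
 [110.    233.49  234.056 234.55 ]
 [118.    232.859 233.444 234.077]
 [126.    228.622 231.85  233.286]
 [134.    227.427 228.422 229.571]
 [142.    229.156 230.076 230.804]
 [150.    230.08  230.896 231.068]]
```

Request:
{"api": "servo_tool", "payload": {"motion": [[[0, 0, 0.35, 0, 5.7], [0, 0, 0.3, 0, 5.7], [0.2, 0, 0.2, 0, 5.7], [0.2, 0, 0.1, 0, 5.7], [0.2, 0, 0.1, 0, 5.7], [0.2, 0, 0.1, 0, 5.7], [0, 0, 0, 0, 5.7]]]}}

```text
time: 23.6
eef_pos: [734.9, 237.8, 166.8]
orientation: [[0.012, 1.0, 0.005], [1.0, -0.012, -0.001], [-0.001, 0.005, -1.0]]
wrist_force: [-3.4, -1.8, 9.1]
opening: 0.71
grip_force: 68.5
```

```bash
sed -i 's/print(X)/print(X[[0,1,4,8,-3,-2]][:,[0,2]].tolist(), "slope",np.polyfit(X[:10,0],X[:10,2],1)[0])/' angy.py; python3 -c "
from angy import *
angy()"
```

```text
tcp [734.87 237.84 166.79] F [-3.436 -1.839  9.052] grip 68.46863508224487 t 23.6
rails 1990
[[30.0, 204.9746628127198], [38.0, 207.1410870191209], [62.0, 213.49444640666042], [94.0, 221.71976823285323], [126.0, 230.02878214814544], [134.0, 232.036179120523]] slope 0.25969800640523577
leg 2374
[[30.0, 239.34102718197514], [38.0, 239.0584876196254], [62.0, 238.17907205046754], [94.0, 236.93824405606028], [126.0, 234.40914001855478], [134.0, 232.74424669718363]] slope -0.03701221955357655
```

Request:
{"api": "servo_tool", "payload": {"motion": [[[0.2, 0, 0.05, 0, 5.7], [0.2, 0, 0.05, 0, 5.7], [0.15, 0, 0, 0, 5.7], [0, 0, 0, 0, 5.7]]]}}

```text
time: 24.05
eef_pos: [735.2, 243.1, 165.5]
orientation: [[0.012, 1.0, 0.005], [1.0, -0.012, -0.001], [-0.001, 0.005, -1.0]]
wrist_force: [-2.0, -2.8, 7.9]
opening: 0.715
grip_force: 68.5
```

```bash
python3 -c "
from angy import *
angy()"
```

```text
tcp [735.165 243.07  165.489] F [-1.973 -2.766  7.869] grip 68.51750135421753 t 24.05
rails 1780
[[30.0, 205.1765150645764], [38.0, 207.99134045375587], [62.0, 215.00823612725753], [94.0, 224.32538426141028], [126.0, 233.95513641818764], [134.0, 236.24079962321946]] slope 0.29549969108949475
leg 2245
[[30.0, 239.64735216794702], [38.0, 239.58729595639926], [62.0, 239.61735468195036], [94.0, 239.49628874926853], [126.0, 237.55793147102753], [134.0, 236.88544163495666]] slope -0.0022054778260928057
```

Lean is now 0.287. I unload the base and move -y so the slab's edge catches the hanging leg and swings it open.

Request:
{"api": "servo_tool", "payload": {"motion": [[[0, 0, -0.35, 0, 5.7], [-0.7, 0, 0, 0, 5.7], [-0.8, 0, 0, 0, 5.7], [-0.6, 0, 0, 0, 5.7], [-0.6, 0, 0, 0, 5.7], [-0.6, 0, 0, 0, 5.7], [-0.6, 0, 0, 0, 5.7], [0, 0, 0, 0, 5.7]]]}}

```text
time: 24.9
eef_pos: [734.2, 205.4, 166.6]
orientation: [[0.011, 1.0, 0.003], [1.0, -0.011, 0.002], [0.002, 0.003, -1.0]]
wrist_force: [-0.5, 4.0, 6.7]
opening: 0.714
grip_force: 68.4
```

```bash
python3 -c "
from angy import *
angy()"
```

```text
tcp [734.166 205.373 166.616] F [-0.499  3.987  6.731] grip 68.35179269313812 t 24.9
rails 1919
[[30.0, 171.980142536715], [38.0, 174.4049893355578], [62.0, 180.7185372468252], [94.0, 188.88560448347963], [126.0, 197.37066615216926], [134.0, 199.3364599366957]] slope 0.2617598353211274
leg 2866
[[30.0, 220.0800331240471], [38.0, 218.67630198542585], [62.0, 214.57413661955076], [94.0, 208.9487011832414], [126.0, 202.06724302242995], [134.0, 200.03326075084001]] slope -0.1749665334283326
```

Request:
{"api": "servo_tool", "payload": {"motion": [[[0, 0, -0.7, 0, 5.7], [1.5, 0, 0, 0, 5.7], [2, 0, 0, 0, 5.7], [0, 0, 0.7, 0, 5.7], [0.2, 0, 0.1, 0, 5.7], [0.2, 0, 0.1, 0, 5.7], [0.2, 0, 0.05, 0, 5.7], [0.2, 0, 0, 0, 5.7]]]}}

```text
time: 25.75
eef_pos: [733.7, 249.7, 165.2]
orientation: [[0.009, 1.0, 0.002], [1.0, -0.009, -0.001], [-0.001, 0.002, -1.0]]
wrist_force: [-2.2, -1.4, 8.1]
opening: 0.713
grip_force: 68.6
```

```bash
python3 -c "
from angy import *
angy()"
```

```text
tcp [733.681 249.738 165.218] F [-2.178 -1.39   8.115] grip 68.57109099626541 t 25.75
rails 1726
[[30.0, 211.47006834849628], [38.0, 214.18808811389624], [62.0, 221.4427180050947], [94.0, 230.83026040069262], [126.0, 240.48611828024008], [134.0, 242.83399843963724]] slope 0.30022629019449876
leg 2752
[[30.0, 260.41987231148744], [38.0, 259.2387116346837], [62.0, 255.48086267901027], [94.0, 250.5888126368715], [126.0, 244.39104311234877], [134.0, 243.38989452440694]] slope -0.15247546035032336
```

Request:
{"api": "servo_tool", "payload": {"motion": [[[0, 0, -0.45, 0, 5.7], [-1, 0, 0, 0, 5.7], [-1.3, 0, 0, 0, 5.7], [-1, 0, 0, 0, 5.7], [-0.4, 0, 0, 0, 5.7], [-0.4, 0, 0, 0, 5.7], [0, 0, 0, 0, 5.7]]]}}

```text
time: 26.5
eef_pos: [733.6, 206.5, 166.5]
orientation: [[0.012, 1.0, -0.0], [1.0, -0.012, -0.0], [-0.0, -0.0, -1.0]]
wrist_force: [0.3, 0.8, -0.9]
opening: 0.713
grip_force: 68.0
```

```bash
python3 -c "
from angy import *
angy()"
```

```text
tcp [733.622 206.455 166.531] F [ 0.333  0.826 -0.894] grip 68.00359189510345 t 26.5
rails 1878
[[30.0, 172.4977364882211], [38.0, 174.83213189637684], [62.0, 181.13391801871526], [94.0, 189.57671279327468], [126.0, 198.25185351290068], [134.0, 200.34697710243267]] slope 0.266962217592216
leg 2906
[[30.0, 221.8535437618242], [38.0, 220.44190205120677], [62.0, 216.1059226391862], [94.0, 210.06846249194268], [126.0, 203.24028160362778], [134.0, 201.0228191579189]] slope -0.1850248843191247
```

Request:
{"api": "servo_tool", "payload": {"motion": [[[-0.4, 0, 0, 0, 5.7], [-0.4, 0, 0, 0, 5.7], [-0.4, 0, 0, 0, 5.7], [-0.4, 0, 0, 0, 5.7], [0, 0, 0, 0, 5.7]]]}}

```text
time: 27.05
eef_pos: [733.3, 190.3, 166.6]
orientation: [[0.011, 1.0, -0.0], [1.0, -0.011, -0.001], [-0.001, -0.0, -1.0]]
wrist_force: [0.7, 0.1, 1.1]
opening: 0.712
grip_force: 67.8
```

```bash
python3 -c "
from angy import *
angy()"
```

```text
tcp [733.278 190.342 166.609] F [0.654 0.113 1.091] grip 67.79977083206177 t 27.05
rails 1872
[[30.0, 156.31164552066144], [38.0, 158.56425175388333], [62.0, 165.23744114410246], [94.0, 173.54884376417857], [126.0, 182.07524458761816], [134.0, 184.28471871377258]] slope 0.26805254254000865
leg 3183
[[30.0, 213.13074507173536], [38.0, 211.12266312793557], [62.0, 204.87999034034397], [94.0, 196.59351767948914], [126.0, 187.50446934567162], [134.0, 184.86710290900413]] slope -0.25976966756477066
```

Lean is 0.262 and the leg opening is 0.516, so both are at the designed values, with the foot 57 mm behind the base. One more small forward drag keeps the leg against its stop, then I lift and twist back.

Request:
{"api": "servo_tool", "payload": {"motion": [[[-0.3, 0, 0.05, 0, 5.7], [-0.3, 0, 0, 0, 5.7], [0, 0, -0.8, 0, 5.7], [0, 0, -2, 0, 5.7], [0, 0, -2.5, 0, 5.7], [0, 0, -1, -8, 5.7], [0, 0, 0, -8.2, 5.7], [0, 0, 0, -8.2, 5.7]]]}}

```text
time: 27.9
eef_pos: [733.3, 185.1, 229.8]
orientation: [[-0.408, 0.913, 0.0], [0.913, 0.408, -0.001], [-0.001, -0.0, -1.0]]
wrist_force: [-0.7, 0.8, -2.6]
opening: 0.713
grip_force: 67.6
```

Request:
{"api": "servo_tool", "payload": {"motion": [[[0, 0, 0, -8.2, 5.7], [0, 0, 0, -8.2, 5.7], [0, 0, 0, -8.2, 5.7], [0, 0, 0, -8.2, 5.7], [0, 0, 0, -8.2, 5.7], [0, 0, 0, -8.2, 5.7], [0, 0, 0, -8.2, 5.7], [0, 0, 0, -8.2, 5.7]]]}}

```text
time: 28.7
eef_pos: [733.0, 185.0, 228.7]
orientation: [[-1.0, 0.005, -0.001], [0.005, 1.0, -0.001], [0.001, -0.001, -1.0]]
wrist_force: [0.2, -0.4, -2.8]
opening: 0.716
grip_force: 67.6
```

Request:
{"api": "servo_tool", "payload": {"motion": [[[1.5, -2.2, 0, 0, 5.7], [2.4, -3.2, 0, 0, 5.7], [2.4, -3.2, 0, 0, 5.7], [2.4, -3.2, 0, 0, 5.7], [2.3, -3.2, 0, 0, 5.7], [1.8, -2.2, 0, 0, 5.7], [0, 0, 2.5, 0, 5.7], [0, 0, 2.5, 0, 5.7]]]}}

```text
time: 29.5
eef_pos: [603.3, 13.3, 180.1]
orientation: [[-1.0, 0.013, 0.002], [0.013, 1.0, -0.001], [-0.002, -0.001, -1.0]]
wrist_force: [0.7, -0.4, -3.3]
opening: 0.714
grip_force: 67.7
```

```bash
cat > fin.py <<'E'
from h import *
def fin():
    s=manip.observe(); p=np.array(s['eef_pos']); print('tcp',p,'F',s['wrist_force'],'grip',s['grip_force'],'t',s['time'])
    d,T=grab('wrist'); C=cloud(d,T).reshape(-1,3); L=C-p
    for nm,lo,hi in(('rails',15,30),('leg',0,9)):
        k=(L[:,2]<-22)&(C[:,2]>26)&(abs(L[:,0])<90)&(abs(L[:,1])>=lo)&(abs(L[:,1])<hi)
        P=C[k]; X=[]
        for z in range(26,190,8):
            q=P[(P[:,2]>=z)&(P[:,2]<z+8)]
            if len(q)>5: X.append((z+4,*np.percentile(q[:,0],[5,50,95])))
        X=np.array(X); print(nm,len(P),X[[0,1,3,6,9,-1]][:,[0,2]].tolist())
        g=(X[:,0]<130)&(X[:,0]>42); f=np.polyfit(X[g,0],X[g,2],1); print(' slope',f[0],np.arctan(f[0]),'x at z=20',np.polyval(f,20))
    k=(L[:,2]<-22)&(C[:,2]>60)&(abs(L[:,1])<40)&(L[:,0]>-5)&(L[:,0]<60); P=C[k]
    A=np.c_[P[:,1],P[:,2],np.ones(len(P))]
    for _ in range(4):
        c=np.linalg.lstsq(A,P[:,0],rcond=None)[0]; r=P[:,0]-A@c; g=abs(r)<2.5; 
        if g.sum()<100: break
        A,P=A[g],P[g]
    print('plane yaw(rad)',-c[0],'slope',c[1],'n',len(P),'y ext',np.percentile(P[:,1],[0.5,99.5]),'mid',np.percentile(P[:,1],[0.5,99.5]).mean())
E
python3 -c "
from fin import *
fin()"
```

```text
tcp [603.345  13.293 180.062] F [ 0.704 -0.393 -3.312] grip 67.69478738307953 t 29.5
rails 1991 [[38.0, 636.88999104397], [46.0, 635.5741388966854], [62.0, 631.5629300226495], [86.0, 625.2414175509143], [110.0, 619.0152515185039], [158.0, 606.8102419752718]]
 slope -0.26205087352518297 -0.2562881102405163 x at z=20 642.5526277938823
leg 3235 [[38.0, 578.8330767964134], [46.0, 580.6845838811792], [62.0, 584.7618502309224], [86.0, 591.0048527852988], [110.0, 597.2615360904929], [158.0, 606.050765392464]]
 slope 0.2555059902148853 0.25015402048214275 x at z=20 574.104953796331
plane yaw(rad) -0.014760562842040583 slope 0.014092306389084541 n 541 y ext [-2.101 27.358] mid 12.628558205341962
```

Request:
{"api": "servo_tool", "payload": {"motion": [[[-0.3, 0, 0.5, -0.6, 5.7], [0, 0, 0.5, 0, 5.7], [0, 0, 0.1, 0, 5.7], [0, 0, 0, 0, 5.7]]]}}

```text
time: 29.95
eef_pos: [606.9, 14.9, 168.9]
orientation: [[-1.0, -0.0, 0.001], [-0.0, 1.0, -0.0], [-0.001, -0.0, -1.0]]
wrist_force: [-0.3, -0.0, -1.8]
opening: 0.713
grip_force: 67.6
```

```bash
cat >> fin.py <<'E'
def yaw():
    s=manip.observe(); p=np.array(s['eef_pos']); print('tcp',p,'F',s['wrist_force'],s['orientation'][1])
    for n in('wrist','top'):
        d,T=grab(n); C=cloud(d,T).reshape(-1,3); L=C-p
        k=(L[:,2]<-25)&(C[:,2]>30)&(abs(L[:,1])>15)&(abs(L[:,1])<32)&(L[:,0]>-10)&(L[:,0]<50); P=C[k]
        if len(P)<60: print(n,len(P)); continue
        for _ in range(5):
            A=np.c_[P[:,1],P[:,2],np.ones(len(P))]; c=np.linalg.lstsq(A,P[:,0],rcond=None)[0]; r=P[:,0]-A@c; P=P[abs(r)<max(1.5,2*r.std())]
        print(n,len(P),'dx/dy',c[0],'dx/dz',c[1],'x(z=20,y=12.5)',c@[12.5,20,1],'y',np.percentile(P[:,1],[1,99]))
E
python3 -c "
from fin import *
yaw()"
```

```text
tcp [606.876  14.927 168.913] F [-0.267 -0.033 -1.828] [-0.  1. -0.]
wrist 1889 dx/dy -0.0011640475619933983 dx/dz -0.2655716441090279 x(z=20,y=12.5) 643.2784934966169 y [-15.921  44.464]
top 0
```

Yaw is square, lean is 0.26, and the base is at x≈643, y≈14. I lower gently to contact with a slight forward creep.

Request:
{"api": "servo_tool", "payload": {"motion": [[[0, -0.15, 0.08, 0, 5.7], [-0.05, 0, 0.08, 0, 5.7], [-0.05, 0, 0.06, 0, 5.7], [-0.05, 0, 0.05, 0, 5.7], [-0.05, 0, 0.03, 0, 5.7], [0, 0, 0, 0, 5.7]]]}}

```text
time: 30.65
eef_pos: [608.3, 13.2, 166.6]
orientation: [[-1.0, 0.0, 0.0], [0.0, 1.0, -0.0], [-0.0, -0.0, -1.0]]
wrist_force: [-3.7, -1.0, 6.9]
opening: 0.718
grip_force: 68.8
```

```bash
python3 -c "
from fin import *
fin();yaw()"
```

```text
tcp [608.28   13.219 166.58 ] F [-3.66  -1.029  6.925] grip 68.8094973564148 t 30.65
rails 1998 [[30.0, 640.6048269908181], [38.0, 638.0769316159399], [54.0, 634.1325907285931], [78.0, 628.1127224345236], [102.0, 621.8728558877435], [142.0, 611.80996880833]]
 slope -0.25927535248259603 -0.25368917571954924 x at z=20 643.0131366626647
leg 3233 [[30.0, 583.7078541532749], [38.0, 585.7941033654891], [54.0, 590.0021995050904], [78.0, 596.5449896866501], [102.0, 603.0375697001307], [142.0, 610.9677154450661]]
 slope 0.26916032839187015 0.26292905050978127 x at z=20 580.9062675195339
plane yaw(rad) 0.0025414568687341242 slope -0.014591375272807738 n 590 y ext [-2.098 27.337] mid 12.619428207425797
tcp [608.236  13.212 166.557] F [-3.7    0.279  7.05 ] [ 0.  1. -0.]
wrist 1898 dx/dy -0.0006360415911023232 dx/dz -0.2582217441387611 x(z=20,y=12.5) 642.9069602656019 y [-17.68   42.675]
top 0
```

Contact is firm, the leg is at its stop, and both feet are down. I relax most of the load and open slowly.

Request:
{"api": "servo_tool", "payload": {"motion": [[[0.05, 0, -0.15, 0, 5.7], [0, 0, 0, 0, 5.9], [0, 0, 0, 0, 6.05], [0, 0, 0, 0, 6.2], [0, 0, 0, 0, 6.35], [0, 0, 0, 0, 6.6], [0, 0, 0, 0, 7.0]]]}}

```text
time: 31.5
eef_pos: [608.1, 13.3, 167.0]
orientation: [[-1.0, 0.0, 0.001], [0.0, 1.0, -0.0], [-0.001, -0.0, -1.0]]
wrist_force: [0.6, 0.3, -0.6]
opening: 0.817
grip_force: 0.0
```

```bash
python3 -c "
from fin import *
fin();yaw()"
```

```text
tcp [608.118  13.3   167.034] F [ 0.629  0.289 -0.614] grip 0.0 t 31.5
rails 1915 [[30.0, 639.9724552860157], [38.0, 637.5280719603832], [54.0, 633.193277109202], [78.0, 626.9164346353425], [102.0, 620.7217218463314], [142.0, 610.296344920872]]
 slope -0.2634198931575471 -0.2575687287784072 x at z=20 642.1632697862592
leg 3176 [[30.0, 582.9457994202896], [38.0, 585.0827365483926], [54.0, 589.2261364231956], [78.0, 595.5519062690952], [102.0, 601.978564685627], [142.0, 609.5131535932536]]
 slope 0.2633303396202927 0.25748498429862565 x at z=20 580.3002532721484
plane yaw(rad) -0.0002689179144915458 slope -0.06385395469005495 n 597 y ext [-2.424 27.515] mid 12.545337534942375
tcp [608.085  13.3   167.023] F [0.589 0.455 0.27 ] [ 0.  1. -0.]
wrist 1818 dx/dy -0.0013097221085464621 dx/dz -0.2636186571700039 x(z=20,y=12.5) 642.2682332979638 y [-17.765  42.613]
top 0
```

Released cleanly: lean 0.258, leg 0.515, standing at (642,12.5). I open the fingers fully and retreat straight up.

Request:
{"api": "servo_tool", "payload": {"motion": [[[0, 0, 0, 0, 8], [0, 0, 0, 0, 8.5], [0, 0, -1, 0, 8.5], [0, 0, -2, 0, 8.5], [0, 0, -4, 0, 8.5], [0, 0, -4, 0, 8.5], [3, 0, -3, 0, 8.5], [4, 0, 0, 0, 8.5]]]}}

```text
time: 32.45
eef_pos: [540.4, 12.8, 312.3]
orientation: [[-1.0, 0.0, 0.01], [0.0, 1.0, -0.002], [-0.01, -0.002, -1.0]]
wrist_force: [1.0, 1.2, -0.4]
opening: 0.994
grip_force: 0.0
```

Request:
{"api": "servo_tool", "payload": {"motion": [[[4.5, 0, 0, 0, 8.5], [4.5, 0, 0, 0, 8.5], [4, 0, 0, 0, 8.5], [0, 0, 0, 0, 8.5], [0, 0, 0, 0, 8.5]]]}}

```text
time: 32.95
eef_pos: [407.8, 13.3, 308.1]
orientation: [[-1.0, 0.001, 0.003], [0.001, 1.0, -0.001], [-0.003, -0.001, -1.0]]
wrist_force: [-0.4, -0.2, 0.4]
opening: 0.997
grip_force: 0.0
```

```bash
python3 -c "
from h import *
s=manip.observe(); print(s['eef_pos'],s['wrist_force'],s['time'])
d0=dict(np.load('side0.npz'))
for n in('top','side','wrist'):
    d,T=grab(n); C=cloud(d,T).reshape(-1,3)
    P=C[(C[:,0]>560)&(C[:,0]<690)&(abs(C[:,1]-12.5)<45)&(C[:,2]>26)&(C[:,2]<195)]
    if len(P)<30: print(n,len(P)); continue
    t=P[P[:,2]>165]; print(n,len(P),'zmax',np.percentile(P[:,2],99),'top rect',cv2.minAreaRect(t[:,:2].astype(np.float32)) if len(t)>4 else len(t),P.min(0),P.max(0))
    for nm,x,y,zl in(('bowl',630,153,58),('remote',731,90,26),('carab',727,-73,24),('cat',641,-128,60),('caseL',502,119,45),('caseR',504,-107,45)):
        out=[]
        for dd in ([np.load(n+'0.npz')] if n!='wrist' else [])+[d]:
            Q=cloud(dd,T).reshape(-1,3); Q=Q[(abs(Q[:,0]-x)<(40 if nm!='bowl' else 75))&(abs(Q[:,1]-y)<(45 if nm!='bowl' and 'case' not in nm else 78 if nm=='bowl' else 90))&(Q[:,2]>zl)&(Q[:,2]<170)]; out.append(np.median(Q[:,:2],axis=0) if len(Q) else None)
        if n!='wrist': print('  ',nm,out)
    if n=='side': save(d,'s8.png')
"
```

```text
[407.848  13.336 308.145] [-0.412 -0.186  0.443] 32.95
top 466 zmax 183.52394354755992 top rect ((610.4810791015625, 12.89625358581543), (60.450782775878906, 16.664011001586914), 88.88848876953125) [583.523 -17.407  26.188] [657.77   43.264 184.292]
   bowl [array([634.879, 160.655]), array([634.273, 158.055])]
   remote [array([733.277,  91.891]), array([733.027,  91.977])]
   carab [array([728.597, -72.82 ]), array([728.19 , -73.609])]
   cat [array([ 637.42 , -121.096]), array([ 637.333, -120.932])]
   caseL [array([501.179, 118.792]), array([510.521, 110.408])]
   caseR [array([ 504.511, -107.935]), array([ 504.514, -107.884])]
side 813 zmax 182.23871362470493 top rect ((609.370849609375, 10.838607788085938), (18.040067672729492, 69.18640899658203), 4.02508544921875) [582.72  -23.913  26.021] [657.231  45.229 184.349]
   bowl [array([629.315, 164.229]), array([619.237, 165.421])]
   remote [array([733.046,  85.776]), array([732.728,  84.972])]
   carab [array([726.941, -79.567]), array([727.681, -78.974])]
   cat [array([ 642.956, -142.754]), array([ 642.896, -142.956])]
   caseL [array([501.747, 102.445]), array([501.663, 102.167])]
   caseR [array([ 505.137, -123.7  ]), array([ 505.162, -123.728])]
wrist 3892 zmax 166.14356123700452 top rect ((602.8275146484375, 12.441364288330078), (3.751915216445923, 28.608482360839844), 0.19089694321155548) [581.422 -18.982  26.075] [641.33   43.176 170.987]
```

View pics/s8.png

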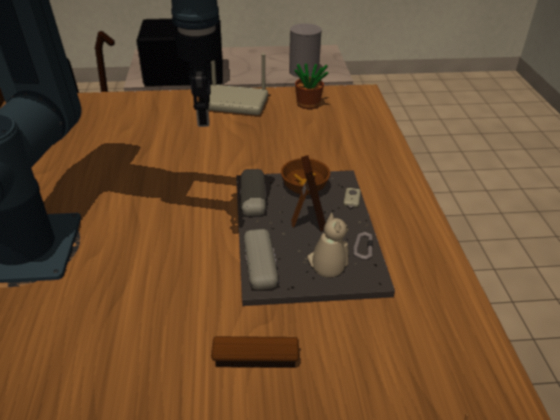

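The side view shows the frame at (310,190) standing on the slab between the bowl and the cat, leaning back on its open leg. The remote, carabiner, cat and right-hand case (case_a or case_b) measure where they started. The bowl and left-hand case are partly hidden but look unmoved. Handing in.

```bash
python3 -c "
from cell import manip
print(manip.finish_job())"
```

```text
the job is handed in; nothing more can be done
None
```

The frame is handed in, standing on the slab midway between the bowl and the cat, face square to the room and leaning back about 0.26 rad on its fully open leg; the leg folded part-way while I was standing the frame up, so I reopened it to about its stop before setting the frame down.

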